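# Set the telescoping cast carrier to the batch and load it

## Task

Pack the batch of loose plaster casts standing on the blue bench top in front of the carrier. Take the red-lidded jar out of the carrier and stand it upright on the free bench. Before loading any cast, draw the telescoping carrier out to exactly as many bays as there are casts (three to five): pull its red sprung knob up to its stop, slide the end out and let the pin pop fully home in the hole for that number. Then stand every cast upright on the carrier's floor in one row between the end plates; leave all else alone.

Things in the scene. Friction and masses are not known exactly. Their poses are not given: they have to be found in the camera images.
- cast_a: plaster dental cast, ochre teeth and gum part on a pale yellow base, 64 x 70 x 55 mm, about 190 g, standing on the bench. Origin: centre of its round underside (62 mm across); z up. x is the short way (its curved front teeth to -x, flat back to +x); it is widest, 64 mm along x, from 23 to 40 mm above its underside, the place to grip it.
- cast_b: plaster dental cast, white teeth and gum part on a pale yellow base, 66 x 70 x 47 mm, about 190 g, standing on the bench. Origin: centre of its round underside (62 mm across); z up. x is the short way (its curved front teeth to -x, flat back to +x); it is widest, 66 mm along x, from 15 to 32 mm above its underside, the place to grip it.
- cast_c: plaster dental cast, all ochre, low, 66 x 69 x 40 mm, about 190 g, standing on the bench (absent from some starts). Origin: centre of its round underside (62 mm across); z up. x is the short way (its curved front teeth to -x, flat back to +x); it is widest, 66 mm along x, from 7 to 24 mm above its underside, the place to grip it.
- cast_d: plaster dental cast, ochre teeth and gum part on a pale yellow base, 64 x 70 x 55 mm, about 190 g, standing on the bench (absent from some starts). Origin: centre of its round underside (62 mm across); z up. x is the short way (its curved front teeth to -x, flat back to +x); it is widest, 64 mm along x, from 23 to 40 mm above its underside, the place to grip it.
- cast_e: plaster dental cast, white teeth and gum part on a pale yellow base, 66 x 70 x 47 mm, about 190 g, standing on the bench (absent from some starts). Origin: centre of its round underside (62 mm across); z up. x is the short way (its curved front teeth to -x, flat back to +x); it is widest, 66 mm along x, from 15 to 32 mm above its underside, the place to grip it.
- carrier: fixed half of the telescoping cast carrier: grey end plate (112 mm wide, 70 mm high, wire handle to 93 mm), two 14 mm square tubes 90 mm apart (tops 18 mm up), perforated floor between. Origin: on the bench under the middle of the plate's inner face; the row runs along +y, x is across. Bays are 76 mm long, a line across the floor after each: bay i (0, 1, ..) has its middle at y = 38 + 76 i mm.
- row_start (a point): on the carrier's floor, in the middle of the foot of the fixed end plate's inner face: 12 mm above the bench. Casts stand on this floor; the tubes stand 6 mm above it on both sides, 76 mm apart inside. The carrier is held on the bench and does not shift.
- end_frame (a joint): how far the sliding half (end plate, two 18 mm sleeves over the tubes, tops 20 mm up) is drawn out along the carrier's +y, m: 0 stowed (196 mm clear between the plates). Holes: 0.036 for 3 casts (232 mm clear), 0.112 for 4 (308 mm), 0.188 for 5 (384 mm), 1.5 mm play each way; end stop 3 mm past the last. About 2.5 N of sliding friction when the pin is out.
- end_face (a point): on the sliding end plate's inner face, in the middle, at the height of the carrier's floor; same axes as the carrier. The plate is 6 mm thick, beyond this face.
- end_handle (a point): the middle of the grip bar of the wire handle on top of the sliding end plate: a 10 mm round bar, 56 mm long across the carrier (along its x), 88 mm above the bench. Can be pinched from above to slide the end.
- lock_knob (a joint): height of the sprung plunger with the red knob on the front sleeve, m: 0 pin home in a hole (locked both ways), about 0.009 pin riding on the tube between holes, 0.013 pulled up to its stop. The spring pushes it down with 4 N at the bottom, 6 N at the stop. Let go between holes it rides on the tube and drops into the next hole it is slid over.
- knob_grip (a point): the middle of the red knob's grip, moves with it: knob 26 mm across, 20 mm high (10 mm above and below this point), 48 mm above the bench when home; 45 mm in front of the carrier's middle line and 42 mm beyond the sliding plate's inner face.
- jar_red: small white screw jar with a red lid, 40 mm across, 57 mm high (lid from 46 mm up), 80 g, left standing on the carrier's floor. Origin: centre of its underside; z up. Free bench to stand it on lies to the left of the casts, in front of the carrier's sliding half.
- masking_tape: roll of masking tape, 96 mm across, 25 mm high, lying at the right; a bystander.
- jar_powder: brown screw jar with a white lid, 64 mm across, 88 mm high, at the back; a bystander.
- steel_cup: small steel cup, 60 mm across, 46 mm high, at the back; a bystander.

How it is judged:
By the outcome, as a careful person would: the job done as asked, in the order asked, and still so for the second after the job is handed in, with the robot touching nothing.
Of cast_c, cast_d, cast_e only 1 to 3 are there at a start; the rules pass over those that are not, and their reading is None.
At some moment in a run one of cast_a, cast_b, cast_c, cast_d, cast_e may be knocked a few centimetres aside while the robot is not near it.
Once in a run the grip may slacken for a moment while it holds something.
It also fails if it takes over 210 s, if anything falls off the work surface, if the arm or the gripper's body presses on something with over 40 N, if the wrist force passes 120 N, or if a joint passes its speed limit or range.

## Robot

A 6-joint arm with a two-finger parallel gripper is mounted at the origin on a cart in front of the work surface, level with it; the furniture and walls round the work are solid. World frame = base frame: x ahead of the robot, y to its left, z up, the work surface at z = 0. Lengths are in m, angles in rad, forces in N, time in s.
With the tool pointing down it reaches from about 0.225 to 0.875 m from the base axis. Payload 3.4 kg.
Tool frame: the origin (TCP) lies on the front face of the gripper's body, between the roots of the fingers; the fingertips stand 73 mm ahead of it and the grasp point (between the pads) lies 54 mm ahead of it (ctrl.grasp_offset is the distance from the TCP to the grasp point, in m); x points along the fingers, y is the direction in which the jaws open and shut, and the axes are right-handed (so a half turn about x gives the same grasp; the last joint's range is limited). The gripper opens to 85 mm and grips with 20 to 120 N. Pads are 22 mm wide; open, the fingers measure 114 mm over their backs; the gripper's body (76 mm by 85 mm) begins 54 mm behind the grasp point. The pads swing forward as they close: fully open they stand 13 mm farther back than shut.
Start: joints at [-1.415, 0.276, 1.505, -0, 1.361, -0.121], TCP at [0.157, -0.553, 0.304] pointing down, gripper open.
Joint ranges: [-2.89, 2.89], [-0.75, 2.08], [0.22, 2.7], [-1.18, 4.32], [0.11, 2.71], [-2.7, 2.7]. Speed limits (rad/s): [2.57, 2.57, 3.14, 3.14, 3.14, 3.14].

## Interface

Orientations are given as a unit quaternion [x, y, z, w].
In Python, from plant import ctrl, vision, workorder gives the robot as it stands.
- The arm moves only by the shell command python3 -m handwheel 'ROWS' [FORCE]. ROWS is JSON, a list of rows, each a list of 3 entries, a list of its own where there are three numbers: the gripper command: -1 is shut, 1 is fully open, values between are in proportion, then the shift along the world's x, y, z in mm, then the turn, a rotation vector about the world's x, y, z in degrees. A call has 1 to 10 rows; each row is the pose to reach, as a shift and turn from the pose measured when the call began; what a row does not reach only later rows make up. A row lasts 1/8 s, in which the tool goes at most 62.5 mm and 10.7 degrees, less where a joint would pass 70% of its speed; a pose out of reach is approached as far as the arm can. A call with a gripper value outside its range is refused whole. The fingers move at their own pace and stop on an object; FORCE is the grip in N (left out, the last holds). Time passes only in rows, so rows that repeat a pose let the fingers close. It gives the time, the measured TCP pose, the force and the opening at its end, in the units of the state.
- ctrl.state(): the state, without advancing time (a new reading comes with each control period).
- vision.camera(name): name is "side" or "top"; returns (picture, depth): 420x560x3 uint8, red, green, blue; 420x560 float32, m along the optical axis (not along the pixel's ray), 0 where there is no reading.
- vision.get_calibration(name): a dict with "K" (3x3 intrinsics, pixels), "k1" (the pictures are not rectified: a ray, as slopes to the right and down, at radius r is drawn at 1 + k1 r^2 times it, then the intrinsics apply), "rvec" (rotation vector, rad) and "tvec" (3), from world to camera coordinates, as OpenCV has them. Camera axes: x right, y down, z forward; pixel columns grow to the right and rows downward; lengths in m; the calibration is good to about 2 mm. A picture is of the moment at which its call begins. get_calibration takes no time and is no camera call.
- workorder.finish_job(): hands the job in, once; it reports no verdict.
The state is a dict: "time_s": time; "q": joint angles; "joint_velocities": joint speeds; "effort": joint torques, N m; "position": TCP position; "tool_rot": TCP orientation; "force": force on the tool from outside, world axes, zero at the start; "moment": the same for the moment, N m; "width": finger opening in m.
Only numpy, scipy, OpenCV 4.12 (cv2) and the standard library are available. Lean on these libraries where they do the work, as an engineer would, in place of code of your own. Each camera call takes 0.05 s, during which the arm holds its last target.

## Working session

There is one attempt and no reset: what is moved stays moved. The work goes in short steps, Python scripts to look and compute and a shell command to move; the robot and the scene stay as the last step left them, time stands still between calls to the robot, and variables do not carry over. Pictures are saved under pics/ and viewed, and the job is handed in when it is done.

```bash
ls -la; mkdir -p pics
python3 - <<'E'
from plant import ctrl, vision, workorder
import cv2
s=ctrl.state(); print(s)
for n in ("side","top"):
    p,d=vision.camera(n); cv2.imwrite(f"pics/{n}0.png",p[:,:,::-1]); import numpy as np; np.save(f"pics/{n}0d.npy",d)
    print(n,vision.get_calibration(n), (d==0).mean())
E
```

```text
total 12
drwxr-xr-x  3 agent agent 4096 Dec  7 16:07 .
drwxr-xr-x 23 root  root  4096 Dec  7 16:07 ..
drwxr-xr-x  2 agent agent 4096 Dec  7 16:07 pics
{'time_s': 0.0, 'q': array([-1.41502449e+00,  2.76585028e-01,  1.50616564e+00, -1.76164805e-05,
        1.36066897e+00, -1.21002886e-01]), 'joint_velocities': array([-0.00178653,  0.00028604, -0.00170395,  0.00054534,  0.00176879,
        0.0009742 ]), 'effort': array([-2.67562355e-04, -4.16776049e+01, -2.45807594e+01, -8.27057174e-04,
        1.07915921e-02, -2.15332648e-05]), 'position': array([ 0.15704659, -0.5527179 ,  0.30303231]), 'tool_rot': array([-0.70032887, -0.09818959,  0.7003635 , -0.09689812]), 'force': array([-0.21216792,  0.05994963, -0.29097827]), 'moment': array([0.00326904, 0.01005971, 0.01699284]), 'width': 0.08572269797319869}
side {'K': array([[414.20829665,   0.        , 272.13639214],
       [  0.        , 414.20829665, 210.96103789],
       [  0.        ,   0.        ,   1.        ]]), 'k1': -0.012219753673122924, 'rvec': array([ 2.06188912, -0.35200369,  0.17497857]), 'tvec': array([-0.58470092,  0.15036007,  1.02655235])} 0.020590986394557823
top {'K': array([[419.44382523,   0.        , 279.94079044],
       [  0.        , 419.44382523, 212.23480254],
       [  0.        ,   0.        ,   1.        ]]), 'k1': -0.11134705861517032, 'rvec': array([ 2.19173543, -2.16291483,  0.12054497]), 'tvec': array([-0.07697117,  0.60693419,  1.06252814])} 0.06688775510204081
```

View pics/top0.png

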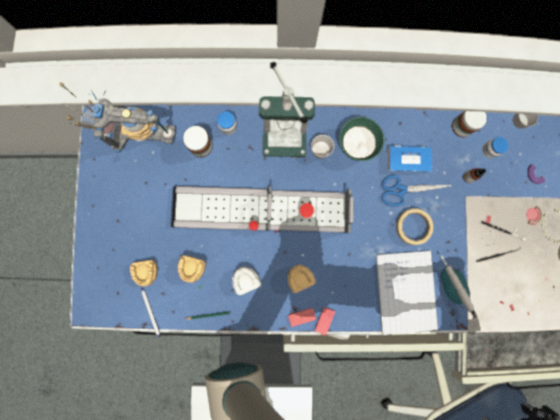

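View pics/side0.png

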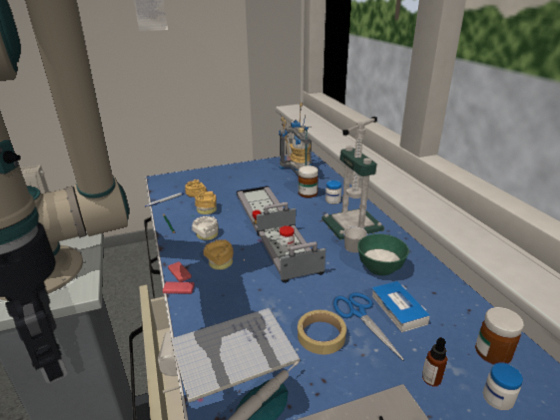

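```bash
cat > h.py <<'E'
import numpy as np, cv2
from plant import ctrl, vision, workorder
from scipy.spatial.transform import Rotation as R
def cal(n):
    c=vision.get_calibration(n); Rm=cv2.Rodrigues(c["rvec"])[0]; return c,Rm,c["tvec"]
def ray(n,uv):
    c,Rm,t=cal(n); K=c["K"]
    p=(np.atleast_2d(uv).astype(float)-K[:2,2])/[K[0,0],K[1,1]]
    s=p.copy()
    for _ in range(20): s=p/(1+c["k1"]*(s**2).sum(1,keepdims=True))
    d=np.c_[s,np.ones(len(s))]@Rm
    return -Rm.T@t, d
def onz(n,uv,z):
    o,d=ray(n,uv); return o+d*((z-o[2])/d[:,2])[:,None]
def proj(n,P):
    c,Rm,t=cal(n); q=np.atleast_2d(P)@Rm.T+t; s=q[:,:2]/q[:,2:]
    s=s*(1+c["k1"]*(s**2).sum(1,keepdims=True)); return s@c["K"][:2,:2].T+c["K"][:2,2]
def cloud(n,d):
    H,W=d.shape; v,u=np.mgrid[:H,:W]; uv=np.c_[u.ravel(),v.ravel()]
    o,r=ray(n,uv); return (o+r*d.ravel()[:,None]).reshape(H,W,3)
def snap(n,name,crop=None,sc=1):
    p,d=vision.camera(n); q=p[:,:,::-1]
    if crop: x0,y0,x1,y1=crop; q=q[y0:y1,x0:x1]
    if sc!=1: q=cv2.resize(q,None,fx=sc,fy=sc,interpolation=cv2.INTER_CUBIC)
    cv2.imwrite(f"pics/{name}.png",q); np.save(f"pics/{name}_{n}.npy",p); np.save(f"pics/{name}_{n}d.npy",d); return p,d
E
python3 - <<'E'
from h import *
for n in("top","side"):
    im=cv2.imread(f"pics/{n}0.png")
    c=(110,160,370,310) if n=="top" else (150,160,350,300)
    q=im[c[1]:c[3],c[0]:c[2]]; f=3 if n=="top" else 4
    cv2.imwrite(f"pics/{n}0z.png",cv2.resize(q,None,fx=f,fy=f,interpolation=cv2.INTER_CUBIC))
E
```

```text
(no output)
```

View pics/top0z.png

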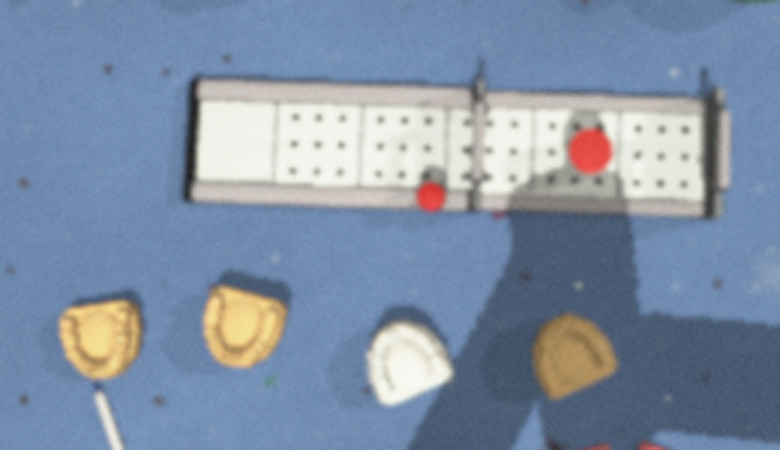

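View pics/side0z.png

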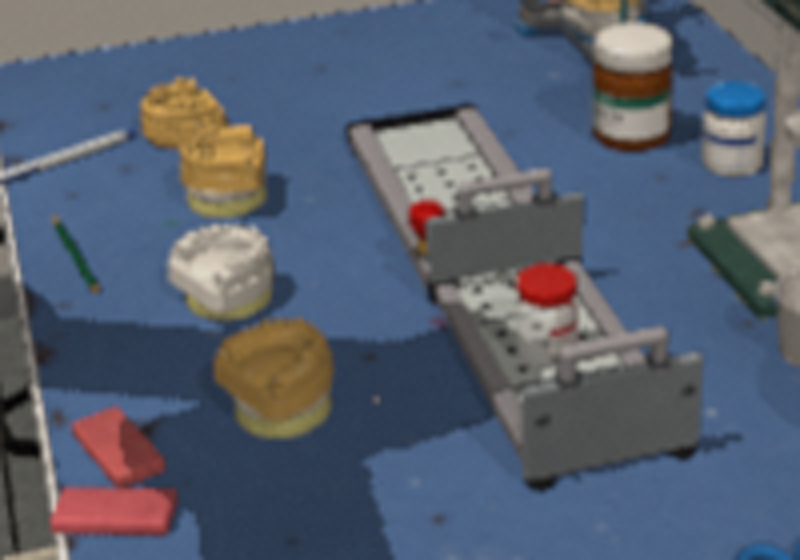

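Run:
```python
from h import *
im=cv2.imread("pics/top0.png"); d=np.load("pics/top0d.npy"); hsv=cv2.cvtColor(im,cv2.COLOR_BGR2HSV)
C=cloud("top",d)
print("bench z", np.median(C[230:250,80:130,2]))
red=((hsv[...,0]<8)|(hsv[...,0]>172))&(hsv[...,1]>150)&(hsv[...,2]>90)
n,l,st,ce=cv2.connectedComponentsWithStats(red.astype(np.uint8))
for i in range(1,n):
    if st[i,4]>25:
        zs=C[...,2][l==i]; print("red",ce[i].round(1),st[i],np.median(zs).round(4))
        for z in (.058,.069): print("   ",onz("top",ce[i],z).round(4))
# casts: height mask in front region
z=C[...,2]
m=((z>0.02)&(z<0.08)&(d>0)).astype(np.uint8); m[:238]=0; m[312:]=0
n,l,st,ce=cv2.connectedComponentsWithStats(m)
for i in range(1,n):
    if st[i,4]>150:
        P=C[l==i]; print("obj",ce[i].round(1),st[i],"zmax",np.percentile(P[:,2],97).round(4),"xyz mean",P.mean(0).round(4))
        cs=[c for c in cv2.findContours((l==i).astype(np.uint8),0,2)[0]][0]
        w=onz("top",cs[:,0],.03)[:,:2].astype(np.float32); print("    rect",cv2.minAreaRect(w))
# carrier pixel
pts=[(110+x/3,160+y/3) for x,y in [(197,80),(188,200),(712,98),(707,214)]]
print(onz("top",pts,.018).round(4))
# floor
fl=((hsv[...,1]<50)&(hsv[...,2]>150)).astype(np.uint8); fl[:180]=0; fl[235:]=0; fl[:,:165]=0;fl[:,360:]=0
c=np.vstack(cv2.findContours(fl,0,2)[0]); print(cv2.minAreaRect(onz("top",c[:,0],.012)[:,:2].astype(np.float32)))
# plate heights
P=C[180:235,165:360].reshape(-1,3); 
for lo,hi in((.055,.085),):
    q=P[(P[:,2]>lo)&(P[:,2]<hi)]
    for s in (q[q[:,1]<q[:,1].mean()],q[q[:,1]>=q[:,1].mean()]): print(len(s),s.mean(0).round(4),s.min(0).round(4),s.max(0).round(4))
```

```text
bench z 0.0005037179251003998
red [306.2 209.9] [300 203  13  14 132] 0.069
    [[ 0.6121 -0.1354  0.058 ]]
    [[ 0.611  -0.1346  0.069 ]]
red [253.4 225.1] [250 221   8   9  55] 0.0569
    [[ 0.5715 -0.0019  0.058 ]]
    [[ 0.5708 -0.0024  0.069 ]]
obj [190.4 268. ] [178 255  28  27 591] zmax 0.0543 xyz mean [0.4605 0.1577 0.0437]
    rect ((0.45700669288635254, 0.16104179620742798), (0.07082109898328781, 0.06543520092964172), 77.15673065185547)
obj [142.9 272.3] [130 260  27  27 519] zmax 0.0399 xyz mean [0.4465 0.2849 0.03  ]
    rect ((0.44303473830223083, 0.28328895568847656), (0.064542256295681, 0.06857255846261978), 12.304533004760742)
obj [299.3 278. ] [287 265  28  27 537] zmax 0.0536 xyz mean [ 0.4393 -0.1202  0.0438]
    rect ((0.44137370586395264, -0.12023942172527313), (0.061467286199331284, 0.06694574654102325), 25.151599884033203)
obj [459.  288.5] [445 265  30  47 569] zmax 0.0435 xyz mean [ 0.4124 -0.5433  0.0326]
    rect ((0.4116819202899933, -0.5427101850509644), (0.13975512981414795, 0.05330028384923935), 18.805681228637695)
obj [245.1 280.2] [233 267  28  28 536] zmax 0.047 xyz mean [0.4314 0.018  0.0363]
    rect ((0.43398284912109375, 0.019613154232501984), (0.06162242218852043, 0.06671041250228882), 25.50675392150879)
[[ 0.6736  0.2092  0.018 ]
 [ 0.5669  0.2132  0.018 ]
 [ 0.6639 -0.2477  0.018 ]
 [ 0.5609 -0.243   0.018 ]]
((0.6259170174598694, -0.026676803827285767), (0.47492459416389465, 0.12860210239887238), 89.23211669921875)
247 [ 0.6091 -0.1885  0.0684] [ 0.5565 -0.2497  0.0552] [ 0.6663 -0.1288  0.0823]
190 [ 0.5952 -0.0506  0.0654] [ 0.5592 -0.1275  0.0551] [0.6706 0.012  0.0835]
```

Run:
```python
from h import *
s=ctrl.state(); M=R.from_quat(s["tool_rot"]).as_matrix(); print(M.round(3)); print(ctrl.grasp_offset)
im=cv2.imread("pics/top0.png")
t=[im[y-21:y+22,x-21:x+22] for x,y in((143,272),(190,268),(245,280),(299,278))]
t=[cv2.resize(q,(390,390),interpolation=cv2.INTER_CUBIC) for q in t]
cv2.imwrite("pics/casts.png",cv2.resize(np.vstack([np.hstack(t[:2]),np.hstack(t[2:])]),(590,590)))
print(onz("top",[(76,250),(72,325),(130,260),(150,292),(158,330)],0).round(3))
```

```text
[[-0.     0.273 -0.962]
 [ 0.002 -0.962 -0.273]
 [-1.    -0.002 -0.   ]]
0.0539
[[0.5   0.483 0.   ]
 [0.298 0.487 0.   ]
 [0.477 0.331 0.   ]
 [0.393 0.273 0.   ]
 [0.294 0.249 0.   ]]
```

View pics/casts.png

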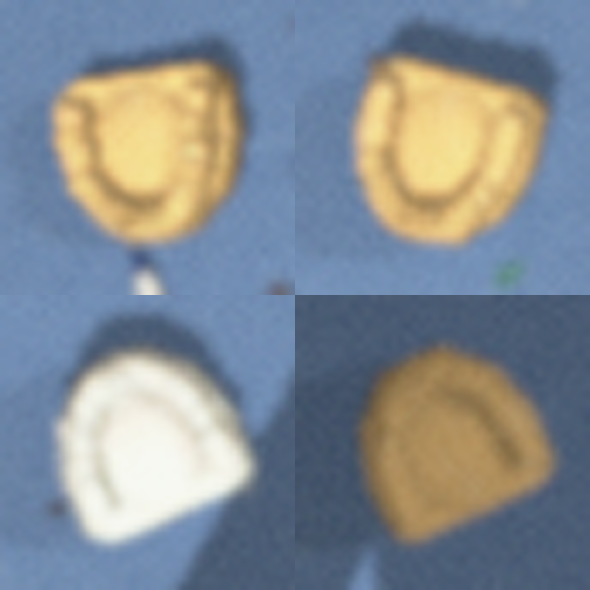

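```bash
python3 -m handwheel '[[1,[454,418,-104],[0,0,73]],[1,[454,418,-104],[0,0,73]],[1,[454,418,-104],[0,0,73]],[1,[454,418,-104],[0,0,73]],[1,[454,418,-104],[0,0,73]],[1,[454,418,-104],[0,0,73]],[1,[454,418,-104],[0,0,73]],[1,[454,418,-104],[0,0,73]],[1,[454,418,-104],[0,0,73]],[1,[454,418,-104],[0,0,73]]]' 40; python3 -m handwheel '[[1,[0,0,0],[0,0,0]]]'
```

```text
time_s: 1.35
position: [0.6114, -0.134, 0.1986]
tool_rot: [-0.504, -0.496, 0.505, -0.494]
force: [1.2, -1.0, -0.5]
width: 0.0852
time_s: 1.48
position: [0.6135, -0.1306, 0.1968]
tool_rot: [-0.503, -0.498, 0.504, -0.495]
force: [-0.8, 0.4, -0.6]
width: 0.0854
```

Run:
```python
from h import *
snap("side","s1",(200,120,350,290),3.5); snap("top","t1",(160,140,380,320),3.5)
s=ctrl.state(); print(s["position"],R.from_quat(s["tool_rot"]).as_matrix().round(3))
for g in (.054,.073): print(g,proj("side",s["position"]-[0,0,g]), proj("side",s["position"]-[.05,0,g]))
```

```text
[ 0.61111029 -0.13329388  0.19760486] [[-0.005  1.    -0.018]
 [ 0.    -0.018 -1.   ]
 [-1.    -0.005 -0.   ]]
0.054 [[285.9608075  202.60419283]] [[266.44574629 206.14708332]]
0.073 [[286.00112901 209.39891902]] [[266.66859943 212.99944948]]
```

View pics/s1.png

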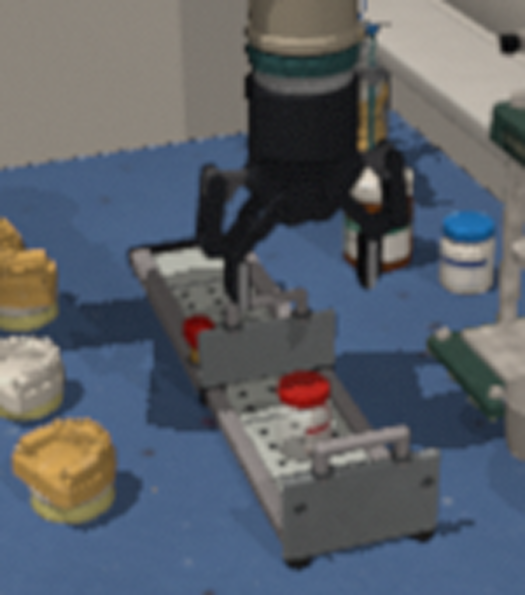

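View pics/t1.png

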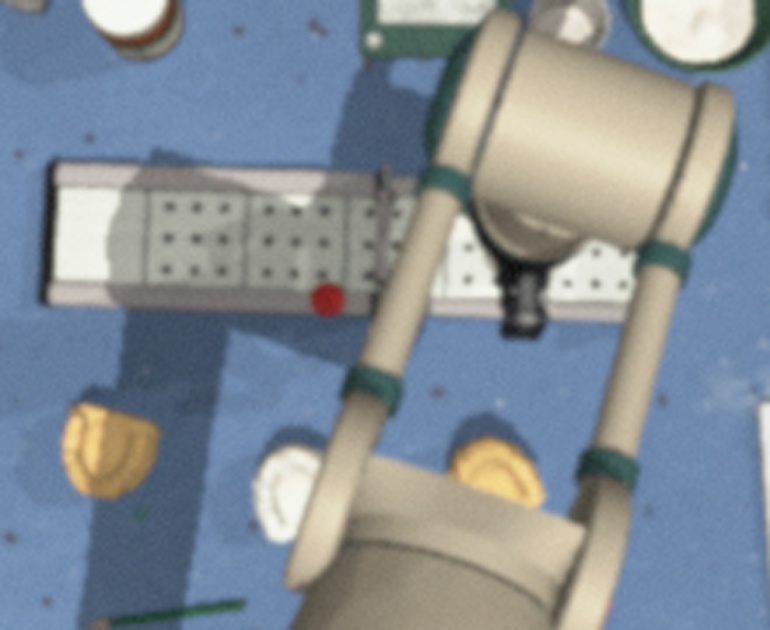

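```bash
python3 -m handwheel '[[1,[0,-1,-40],[0,0,0]],[1,[0,-1,-75],[0,0,0]],[1,[0,-1,-95],[0,0,0]],[1,[0,-1,-102],[0,0,0]],[1,[0,-1,-102],[0,0,0]],[-0.3,[0,-1,-102],[0,0,0]],[-0.3,[0,-1,-102],[0,0,0]],[-0.3,[0,-1,-102],[0,0,0]],[-0.3,[0,-1,-102],[0,0,0]]]' 40;python3 -m handwheel '[[-0.4,[0,0,0],[0,0,0]],[-0.4,[0,0,0],[0,0,0]],[-0.4,[0,0,0],[0,0,0]],[-0.4,[0,0,0],[0,0,0]]]' 40
```

```text
time_s: 2.7
position: [0.6113, -0.1344, 0.0966]
tool_rot: [-0.503, -0.496, 0.505, -0.495]
force: [-1.1, 0.5, 5.1]
width: 0.0383
time_s: 3.2
position: [0.6114, -0.1343, 0.0966]
tool_rot: [-0.503, -0.496, 0.505, -0.495]
force: [0.3, 0.9, 1.9]
width: 0.0385
```

```bash
python3 -m handwheel '[[-1,[0,0,25],[0,0,0]],[-1,[0,0,50],[0,0,0]],[-1,[-45,0,54],[0,0,0]],[-1,[-91,0,54],[0,0,0]],[-1,[-91,50,54],[0,0,0]],[-1,[-91,100,54],[0,0,0]],[-1,[-91,150,54],[0,0,0]],[-1,[-91,200,54],[0,0,0]],[-1,[-91,250,54],[0,0,0]],[-1,[-91,300,54],[0,0,0]]]' 50;python3 -m handwheel '[[-1,[0,50,0],[0,0,0]],[-1,[0,100,0],[0,0,0]],[-1,[0,150,0],[0,0,0]],[-1,[0,190,0],[0,0,0]],[-1,[-30,219,0],[0,0,0]],[-1,[-45,219,0],[0,0,0]],[-1,[-45,219,0],[0,0,0]]]'
```

```text
time_s: 4.45
position: [0.5201, 0.1673, 0.1503]
tool_rot: [-0.503, -0.496, 0.505, -0.495]
force: [0.6, -0.6, -1.0]
width: 0.0382
time_s: 5.32
position: [0.4738, 0.3857, 0.1498]
tool_rot: [-0.502, -0.497, 0.506, -0.495]
force: [0.6, -0.3, -0.8]
width: 0.0381
```

Run:
```python
from h import *
snap("side","s2",(140,80,340,230),4)
s=ctrl.state(); print(s["position"],R.from_quat(s["tool_rot"]).as_matrix().round(3),s["width"])
```

```text
[0.47503305 0.3856117  0.15014013] [[-0.004  1.    -0.017]
 [-0.001 -0.017 -1.   ]
 [-1.    -0.004  0.001]] 0.03848066901620792
```

View pics/s2.png

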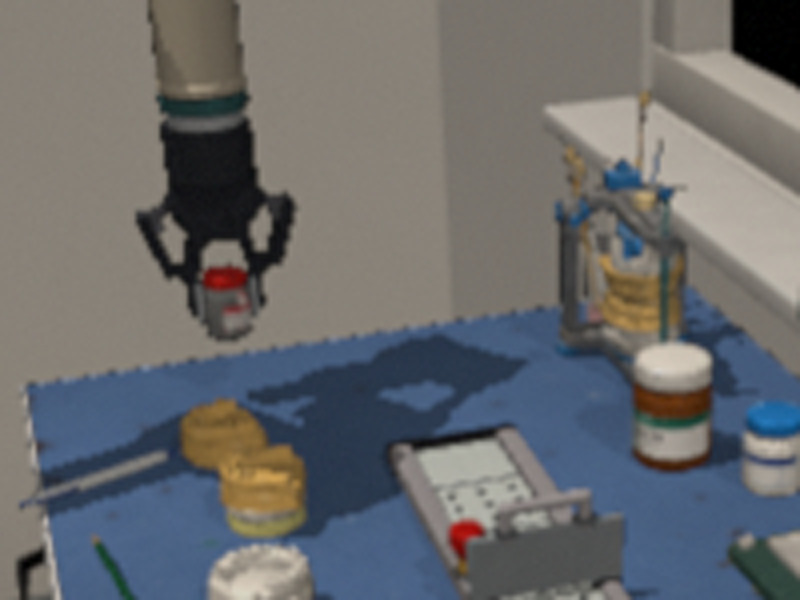

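```bash
python3 -m handwheel '[[-1,[0,0,-30],[0,0,0]],[-1,[0,0,-50],[0,0,0]],[-1,[0,0,-60],[0,0,0]],[-1,[0,0,-65],[0,0,0]],[-1,[0,0,-65],[0,0,0]]]';python3 -m handwheel '[[0.6,[0,0,0],[0,0,0]],[0.6,[0,0,0],[0,0,0]],[0.6,[0,0,0],[0,0,0]],[0.6,[0,0,0],[0,0,0]],[0.6,[0,0,40],[0,0,0]],[0.6,[0,0,100],[0,0,0]],[0.6,[0,0,120],[0,0,0]]]'
```

```text
time_s: 6.0
position: [0.4757, 0.3855, 0.0856]
tool_rot: [-0.504, -0.496, 0.505, -0.495]
force: [0.2, 0.4, -0.9]
width: 0.0383
time_s: 6.88
position: [0.4771, 0.3865, 0.2097]
tool_rot: [0.506, 0.496, -0.503, 0.496]
force: [0.5, -0.5, -1.2]
width: 0.0684
```

```bash
cat >> h.py <<'E'
def redblobs(n,p):
    hsv=cv2.cvtColor(p,cv2.COLOR_RGB2HSV)
    red=((hsv[...,0]<8)|(hsv[...,0]>172))&(hsv[...,1]>150)&(hsv[...,2]>80)
    k,l,st,ce=cv2.connectedComponentsWithStats(red.astype(np.uint8))
    return [(ce[i],st[i]) for i in range(1,k) if st[i,4]>20]
def tri(a,b):
    o1,d1=ray("top",a);o2,d2=ray("side",b);d1=d1[0]/np.linalg.norm(d1);d2=d2[0]/np.linalg.norm(d2)
    A=np.c_[d1,-d2];t=np.linalg.lstsq(A,o2-o1,rcond=None)[0];p,q=o1+t[0]*d1,o2+t[1]*d2
    return (p+q)/2,np.linalg.norm(p-q)
E
python3 - <<'E'
from h import *
p,d=snap("top","t3",(100,170,380,310),2.8); s,_=snap("side","s3",(140,130,340,280),4)
for c,st in redblobs("top",p): print("top",c.round(1),st,onz("top",c,.058).round(4),onz("top",c,.057).round(4))
for c,st in redblobs("side",s): print("side",c.round(1),st)
E
```

```text
top [253.4 225. ] [250 221   8   9  57] [[ 0.5719 -0.0018  0.058 ]] [[ 0.5719 -0.0018  0.057 ]]
top [102.9 260.4] [ 96 254  14  14 141] [[0.4754 0.3817 0.058 ]] [[0.4754 0.3821 0.057 ]]
side [197.7 166.4] [193 164  10   6  48]
side [255.6 213.3] [253 211   8   8  36]
```

View pics/t3.png

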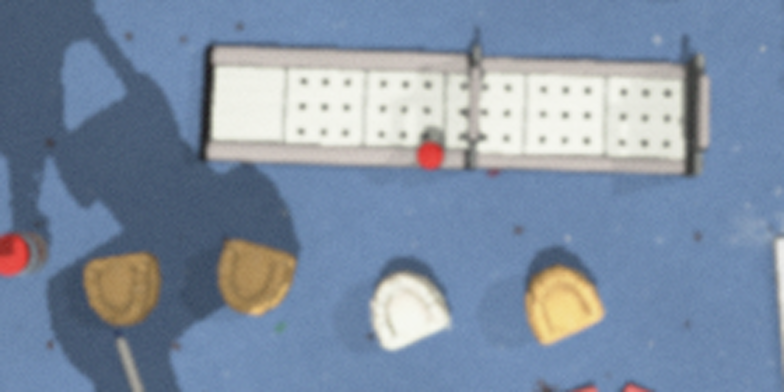

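View pics/s3.png

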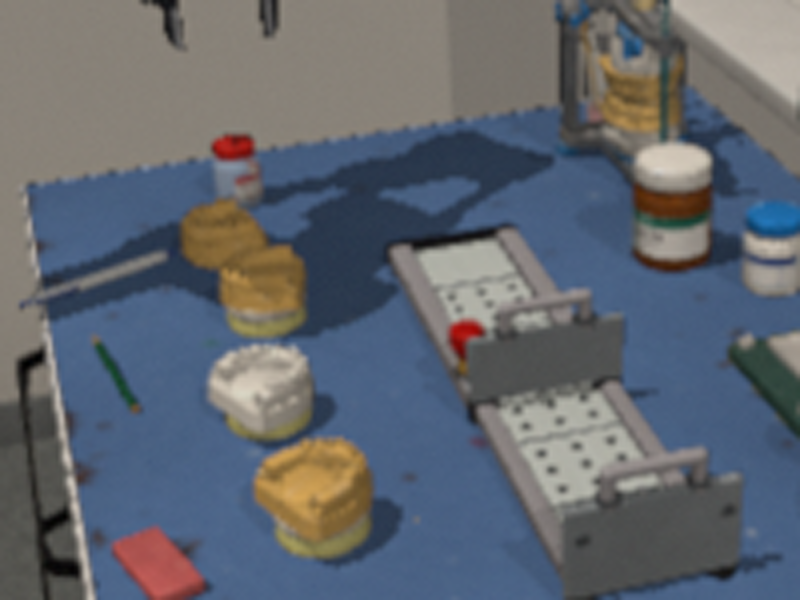

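```bash
python3 -m handwheel '[[0.4,[15,-60,-5],[0,0,0]],[0.4,[30,-120,-10],[0,0,0]],[0.4,[45,-180,-20],[0,0,0]],[0.4,[60,-240,-30],[0,0,0]],[0.4,[75,-300,-40],[0,0,0]],[0.4,[90,-350,-50],[0,0,0]],[0.4,[95,-388,-50],[0,0,0]],[0.4,[95,-388,-50],[0,0,0]],[0.4,[95,-388,-50],[0,0,0]]]' 40
python3 - <<'E'
from h import *
s=ctrl.state(); print(s["position"],s["width"])
snap("side","s4",(200,130,340,235),5)
E
```

```text
time_s: 8.1
position: [0.5711, -0.0012, 0.1576]
tool_rot: [0.506, 0.496, -0.503, 0.495]
force: [-0.4, 1.5, -0.2]
width: 0.0597
[ 0.5710925  -0.00115337  0.15761725] 0.05974449872587793
```

View pics/s4.png

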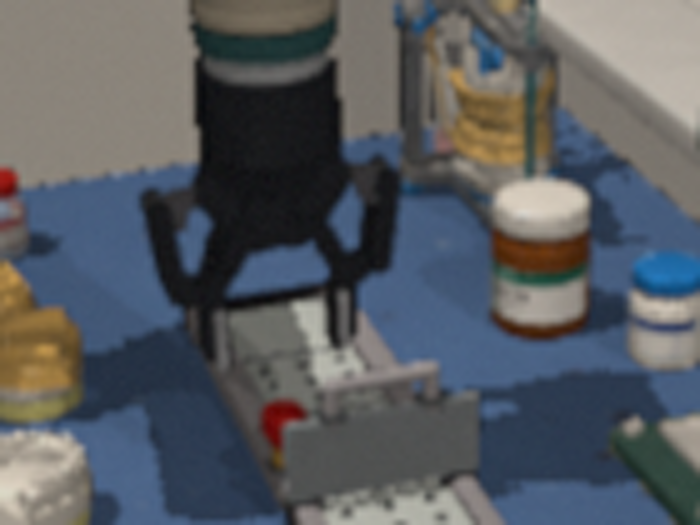

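```bash
python3 -m handwheel '[[0.4,[1,-1,-25],[0,0,0]],[0.4,[1,-1,-45],[0,0,0]],[0.4,[1,-1,-54],[0,0,0]],[0.4,[1,-1,-54],[0,0,0]],[0.4,[1,-1,-54],[0,0,0]],[-1,[1,-1,-54],[0,0,0]],[-1,[1,-1,-54],[0,0,0]],[-1,[1,-1,-54],[0,0,0]],[-1,[1,-1,-54],[0,0,0]],[-1,[1,-1,-54],[0,0,0]]]' 50;  python3 -m handwheel '[[-1,[0,0,0],[0,0,0]],[-1,[0,0,0],[0,0,0]]]'
```

```text
time_s: 9.4
position: [0.5715, -0.0017, 0.1048]
tool_rot: [0.505, 0.497, -0.503, 0.495]
force: [-1.8, -0.3, 4.7]
width: 0.0244
time_s: 9.65
position: [0.5715, -0.0017, 0.1049]
tool_rot: [0.505, 0.497, -0.503, 0.495]
force: [-0.1, 0.4, 2.7]
width: 0.0242
```

```bash
python3 -m handwheel '[[-1,[0,0,5],[0,0,0]],[-1,[0,0,10],[0,0,0]],[-1,[0,0,13],[0,0,0]],[-1,[0,0,13],[0,0,0]],[-1,[0,0,13],[0,0,0]]]' 60
```

```text
time_s: 10.28
position: [0.5715, -0.0018, 0.1177]
tool_rot: [0.505, 0.497, -0.503, 0.495]
force: [2.1, -0.4, -6.2]
width: 0.0242
```

```bash
python3 -m handwheel '[[-1,[0,0,1],[0,0,0]],[-1,[0,0,1],[0,0,0]],[-1,[0,0,1],[0,0,0]]]'
```

```text
time_s: 10.65
position: [0.5715, -0.0018, 0.1182]
tool_rot: [0.505, 0.497, -0.503, 0.495]
force: [3.0, -1.0, -12.0]
width: 0.0241
```

```bash
python3 -m handwheel '[[-1,[0,8,0],[0,0,0]],[-1,[0.3,20,0],[0,0,0]],[-1,[0.5,32,0],[0,0,0]],[-1,[0.8,45,0],[0,0,0]],[-1,[1,58,0],[0,0,0]],[-1,[1.2,70,0],[0,0,0]],[-1,[1.4,80,0],[0,0,0]],[-1,[1.5,90,0],[0,0,0]],[-1,[1.5,90,0],[0,0,0]],[-1,[1.5,90,0],[0,0,0]]]'
python3 - <<'E'
from h import *
s=ctrl.state(); print(s["position"],s["width"],s["force"],R.from_quat(s["tool_rot"]).as_matrix()[:,0])
snap("side","s5",(180,130,340,250),5)
E
```

```text
time_s: 11.9
position: [0.5734, 0.0897, 0.1182]
tool_rot: [0.506, 0.497, -0.503, 0.494]
force: [4.5, 2.0, -11.3]
width: 0.0242
[0.5733868  0.08968902 0.11821356] 0.02416565033908899 [  4.50133202   1.98233705 -11.28011397] [ 8.94160896e-04  5.85692860e-03 -9.99982448e-01]
```

View pics/s5.png

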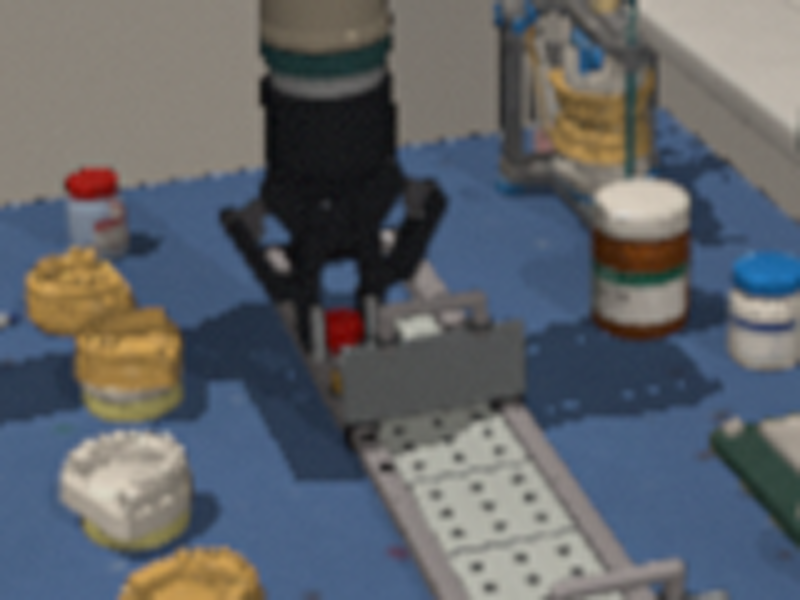

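```bash
python3 -m handwheel '[[-1,[0.2,8,0],[0,0,0]],[-1,[0.3,15,0],[0,0,0]],[-1,[0.4,20.5,0],[0,0,0]],[-1,[0.4,20.5,0],[0,0,0]],[-1,[0.4,20.5,0],[0,0,0]]]'
```

```text
time_s: 12.58
position: [0.5738, 0.1106, 0.1182]
tool_rot: [0.506, 0.497, -0.502, 0.494]
force: [4.6, 0.7, -11.5]
width: 0.0236
```

```bash
python3 -m handwheel '[[-1,[0,0,-3],[0,0,0]],[-1,[0,0,-5],[0,0,0]],[-1,[0,0,-7],[0,0,0]],[-1,[0,0,-7],[0,0,0]],[-1,[0,0,-7],[0,0,0]]]'
```

```text
time_s: 13.2
position: [0.5738, 0.1107, 0.1113]
tool_rot: [0.506, 0.497, -0.502, 0.494]
force: [2.1, 1.0, -4.6]
width: 0.0244
```

```bash
python3 -m handwheel '[[-1,[0,0,-3],[0,0,0]],[-1,[0,0,-5.5],[0,0,0]],[-1,[0,0,-6.5],[0,0,0]],[-1,[0,0,-6.5],[0,0,0]],[-1,[0,0,-6.5],[0,0,0]]]'; python3 -m handwheel '[[0.4,[0,0,0],[0,0,0]],[0.4,[0,0,0],[0,0,0]],[0.4,[0,0,0],[0,0,0]],[0.4,[0,0,0],[0,0,0]],[0.4,[0,0,30],[0,0,0]],[0.4,[0,0,70],[0,0,0]],[1,[-60,40,120],[0,0,0]],[1,[-120,60,120],[0,0,0]],[1,[-180,80,120],[0,0,0]],[1,[-220,80,120],[0,0,0]]]'
```

```text
time_s: 13.82
position: [0.5738, 0.1107, 0.105]
tool_rot: [0.506, 0.497, -0.502, 0.494]
force: [1.6, -0.3, -1.3]
width: 0.024
time_s: 15.08
position: [0.3522, 0.1914, 0.2254]
tool_rot: [0.507, 0.497, -0.502, 0.494]
force: [-0.4, 0.8, 0.8]
width: 0.0853
```

Run:
```python
from h import *
p,d=snap("top","t6",(100,170,380,310),2.8); s,_=snap("side","s6",(180,130,340,250),5)
for c,st in redblobs("top",p): print("top",c.round(1),st,onz("top",c,.058).round(4))
C=cloud("top",d); 
for c,st in redblobs("top",p)[:2]: u,v=c.astype(int); print(np.median(C[v-2:v+3,u-2:u+3,2]))
print(ctrl.state()["position"])
```

```text
top [209.4 223.6] [206 220   8   8  54] [[0.5737 0.1098 0.058 ]]
top [102.8 260.2] [ 96 254  14  13 145] [[0.4759 0.3821 0.058 ]]
0.05779194189794912
0.0579799862546031
[0.34620194 0.1902225  0.22430203]
```

View pics/t6.png

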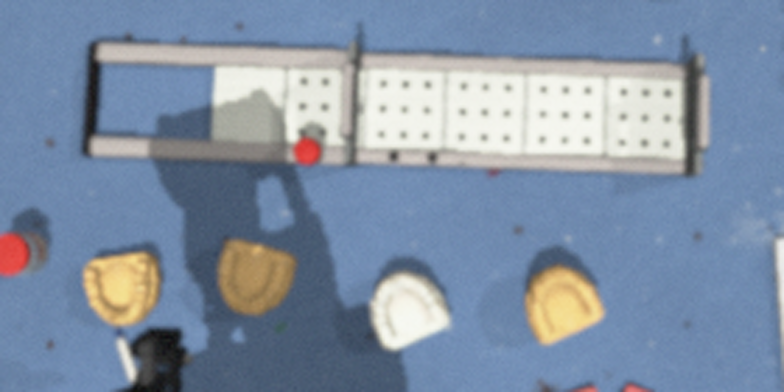

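View pics/s6.png

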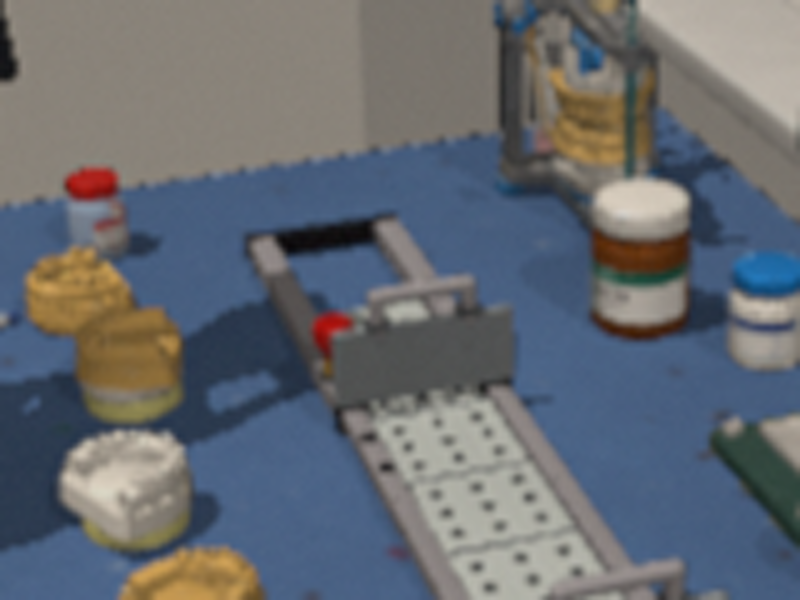

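Run:
```python
from h import *
p=np.load("pics/t6_top.npy"); g=cv2.cvtColor(p,cv2.COLOR_RGB2GRAY).astype(float)
print("cam",ray("top",[0,0])[0])
for rows in ((203,206),(217,219)):
    pr=g[rows[0]:rows[1]].mean(0)
    for a,b in((225,240),(250,266),(280,296),(308,324),(338,352)):
        seg=pr[a:b]; i=np.argmin(seg)
        w=np.clip(np.median(seg)-seg,0,None); w[abs(np.arange(len(w))-i)>2]=0; u=a+(w*np.arange(len(w))).sum()/w.sum()
        print(rows,round(u,2),onz("top",[(u,sum(rows)/2-.5)],.012)[0].round(4), seg.round(0).astype(int).tolist() if a>330 or a<230 else "")
# tube edges/mid at several cols
for u in (240,270,300,330):
    col=g[180:240,u-1:u+2].mean(1); print(u,col.round(0).astype(int).tolist())
```

```text
cam [ 0.50119238 -0.05555722  1.11757743]
(203, 206) 226.32 [0.6297 0.0734 0.012 ] [146, 108, 130, 185, 212, 216, 230, 239, 242, 242, 241, 241, 241, 241, 241]
(203, 206) 258.45 [ 0.6308 -0.0119  0.012 ] 
(203, 206) 287.42 [ 0.6319 -0.0887  0.012 ] 
(203, 206) 322.25 [ 0.6333 -0.1814  0.012 ] 
(203, 206) 346.82 [ 0.6342 -0.2473  0.012 ] [180, 195, 219, 228, 221, 182, 132, 87, 67, 63, 82, 117, 156, 182]
(217, 219) 225.98 [0.5937 0.0734 0.012 ] [110, 110, 154, 198, 215, 223, 237, 242, 241, 228, 198, 181, 216, 237, 242]
(217, 219) 251.54 [0.5947 0.0058 0.012 ] 
(217, 219) 280.47 [ 0.5957 -0.0707  0.012 ] 
(217, 219) 316.05 [ 0.597 -0.165  0.012] 
(217, 219) 346.22 [ 0.5981 -0.2455  0.012 ] [228, 230, 230, 232, 224, 186, 128, 82, 61, 64, 87, 128, 168, 186]
240 [138, 138, 136, 138, 139, 140, 137, 126, 115, 139, 174, 191, 196, 198, 214, 234, 241, 241, 239, 239, 239, 242, 243, 242, 241, 241, 241, 240, 239, 241, 243, 243, 243, 241, 241, 242, 242, 241, 240, 241, 242, 239, 221, 165, 121, 96, 104, 134, 148, 139, 133, 135, 137, 139, 139, 139, 139, 138, 140, 140]
270 [132, 133, 134, 134, 134, 133,
[... 180 characters left out ...]
 240, 228, 195, 187, 195, 199, 192, 166, 138, 130, 132, 135, 134, 135, 133, 135, 135, 133]
300 [131, 130, 135, 135, 136, 136, 135, 134, 133, 122, 112, 135, 174, 189, 196, 195, 208, 229, 239, 242, 235, 219, 214, 229, 240, 243, 244, 244, 243, 235, 213, 208, 230, 241, 244, 244, 244, 242, 235, 217, 212, 231, 242, 243, 228, 191, 181, 192, 198, 190, 166, 139, 130, 131, 135, 134, 135, 135, 136, 134]
330 [135, 135, 135, 134, 134, 135, 133, 134, 134, 133, 120, 108, 135, 172, 189, 187, 184, 192, 212, 226, 225, 212, 177, 169, 202, 226, 229, 229, 229, 226, 215, 186, 178, 207, 227, 231, 231, 230, 229, 212, 175, 169, 200, 225, 226, 204, 169, 166, 178, 184, 179, 159, 134, 124, 125, 126, 127, 133, 133, 136]
```

Run:
```python
from h import *
p=np.load("pics/t6_top.npy"); g=cv2.cvtColor(p,cv2.COLOR_RGB2GRAY).astype(float)
def edge(u,a,b,lev):
    c=g[:,u-1:u+2].mean(1)
    for r in range(a,b):
        if (c[r]-lev)*(c[r+1]-lev)<=0: return r+(lev-c[r])/(c[r+1]-c[r])
for u in (240,268,272,296,300,304,326,334):
    b=edge(u,191,200,217 if u<320 else 202); f=edge(u,218,228,212 if u<320 else 198)
    bo=edge(u,188,195,155); fo=edge(u,224,236,150)
    x=[onz("top",[(u,r)],z)[0] if r else np.full(3,np.nan) for r,z in((b,.012),(f,.018),(bo,.018),(fo,.018))]
    print(u,b,f,"y",x[0][1].round(3),"floor",x[0][0].round(4),x[1][0].round(4),"mid",((x[0][0]+x[1][0])/2).round(4),"w",(x[0][0]-x[1][0]).round(4),"outer mid",((x[2][0]+x[3][0])/2).round(4),(x[2][0]-x[3][0]).round(4))
```

```text
240 194.13793103448276 222.1656804733728 y 0.038 floor 0.6566 0.5814 mid 0.619 w 0.0751 outer mid nan nan
268 195.46478873239437 223.375 y -0.037 floor 0.654 0.5793 mid 0.6166 w 0.0748 outer mid 0.6151 0.1034
272 195.62264150943398 219.7311827956989 y -0.047 floor 0.6538 0.589 mid 0.6214 w 0.0648 outer mid 0.615 0.1034
296 196.26388888888889 224.46017699115043 y -0.111 floor 0.653 0.5774 mid 0.6152 w 0.0756 outer mid 0.6135 0.1033
300 196.43548387096774 219.9375 y -0.122 floor 0.6527 0.5895 mid 0.6211 w 0.0632 outer mid 0.6132 0.1036
304 196.71875 224.43362831858408 y -0.133 floor 0.6521 0.5777 mid 0.6149 w 0.0743 outer mid 0.6131 0.1035
326 197.0 225.24074074074073 y -0.191 floor 0.6522 0.5764 mid 0.6143 w 0.0758 outer mid 0.6122 0.1029
334 197.75862068965517 225.26262626262627 y -0.213 floor 0.6505 0.5766 mid 0.6135 w 0.0739 outer mid 0.6119 0.1029
```

```bash
cat >> h.py <<'E'
def casts(d,z0=.016):
    C=cloud("top",d); z=C[...,2]
    m=((z>z0)&(z<0.075)&(d>0)).astype(np.uint8); m[:238]=0; m[318:]=0; m[:,330:]=0
    n,l,st,ce=cv2.connectedComponentsWithStats(m); out=[]
    for i in range(1,n):
        if st[i,4]>200:
            P=C[l==i]; zt=np.percentile(P[:,2],96)
            zb=.024 if zt<.043 else .032 if zt<.051 else .04
            cs=cv2.findContours((l==i).astype(np.uint8),0,2)[0][0]
            w=onz("top",cs[:,0],zb-.004)[:,:2].astype(np.float32); r=cv2.minAreaRect(w)
            out.append((ce[i].round(0),st[i,:4],round(float(zt),4),np.round(r[0],4),np.round(r[1],4),round(r[2],1)))
    return out
E
python3 - <<'E'
from h import *
for n in ("top0d","t6_topd"):
    for o in casts(np.load(f"pics/{n}.npy")): print(n,*o)
E
```

```text
top0d [190. 268.] [178 255  28  27] 0.0539 [0.4573 0.1598] [0.0704 0.0651] 77.2
top0d [143. 272.] [130 260  27  27] 0.0394 [0.4427 0.2862] [0.0656 0.0706] 9.8
top0d [299. 278.] [287 265  28  27] 0.0534 [ 0.4417 -0.1199] [0.0611 0.0666] 25.2
top0d [245. 280.] [233 267  28  28] 0.0467 [0.4336 0.0199] [0.0621 0.0668] 27.3
t6_topd [106. 260.] [ 96 253  21  16] 0.0601 [0.4748 0.3826] [0.0389 0.054 ] 1.3
t6_topd [190. 268.] [178 255  28  27] 0.0535 [0.4573 0.1598] [0.0704 0.0651] 77.2
t6_topd [143. 272.] [130 260  27  27] 0.0398 [0.4426 0.2862] [0.0653 0.0702] 10.5
t6_topd [299. 278.] [287 265  28  27] 0.0537 [ 0.4417 -0.1199] [0.0611 0.0666] 25.2
t6_topd [245. 280.] [233 267  28  28] 0.0467 [0.4336 0.0199] [0.0621 0.0668] 27.3
```

```bash
python3 -m handwheel '[[1,[20,-60,-20],[0,0,9]],[1,[40,-120,-40],[0,0,18]],[1,[60,-180,-55],[0,0,27]],[1,[80,-240,-70],[0,0,27]],[1,[95,-290,-70],[0,0,27]],[1,[95.5,-310,-70],[0,0,27]],[1,[95.5,-310,-70],[0,0,27]],[1,[95.5,-310,-70],[0,0,27]]]' 60
python3 - <<'E'
from h import *
s=ctrl.state(); M=R.from_quat(s["tool_rot"]).as_matrix(); print(s["position"],s["width"],M.round(3).tolist(),s["q"])
snap("side","s7",(170,140,330,260),5)
E
```

```text
time_s: 16.18
position: [0.4414, -0.1197, 0.1541]
tool_rot: [0.373, 0.603, -0.375, 0.597]
force: [-0.9, 0.5, -0.0]
width: 0.0851
[ 0.44142219 -0.11966798  0.15408927] 0.08514038350062957 [[-0.009, 0.898, 0.44], [0.003, 0.44, -0.898], [-1.0, -0.007, -0.007]] [-4.16691973e-01  2.47890462e-01  1.96738966e+00 -7.15420981e-04
  9.35774444e-01 -8.71902872e-01]
```

View pics/s7.png

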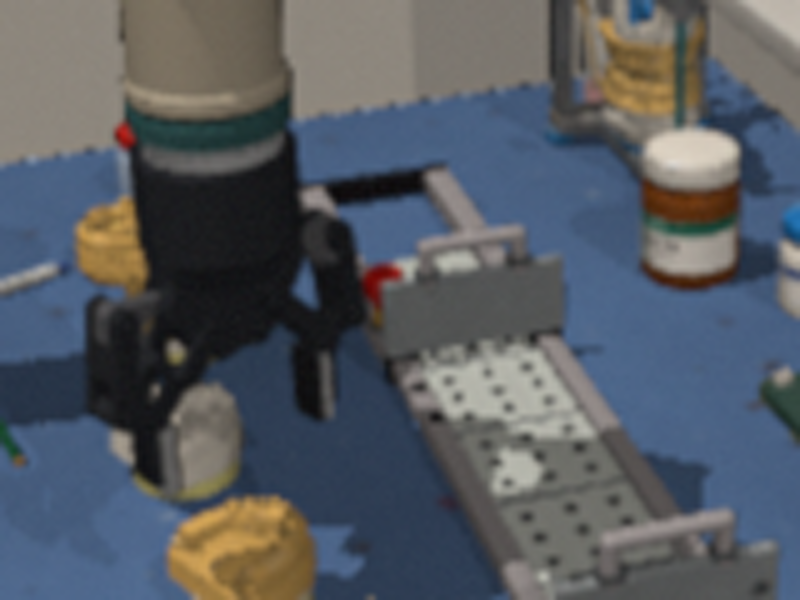

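```bash
python3 -m handwheel '[[1,[0,0,-30],[0,0,0]],[1,[0,0,-55],[0,0,0]],[1,[0,0,-67],[0,0,0]],[1,[0,0,-70],[0,0,0]],[1,[0,0,-70],[0,0,0]],[-1,[0,0,-70],[0,0,0]],[-1,[0,0,-70],[0,0,0]],[-1,[0,0,-70],[0,0,0]],[-1,[0,0,-70],[0,0,0]]]' 60
python3 - <<'E'
from h import *
s=ctrl.state(); M=R.from_quat(s["tool_rot"]).as_matrix(); print(s["position"],s["width"],s["force"])
snap("side","s8",(170,140,330,300),3.75)
E
```

```text
time_s: 17.35
position: [0.4415, -0.1192, 0.0854]
tool_rot: [0.373, 0.603, -0.374, 0.598]
force: [-1.4, 1.1, 7.5]
width: 0.0616
[ 0.44152817 -0.11924919  0.08543875] 0.06163854952382325 [-1.42859525  1.06280626  7.51255623]
```

View pics/s8.png

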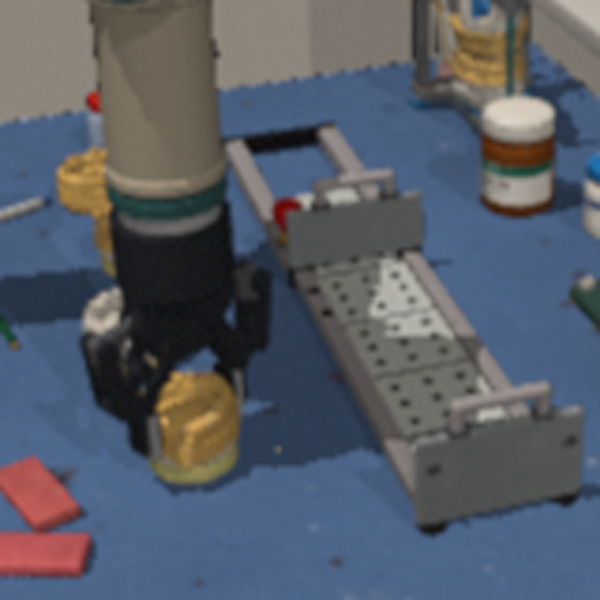

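```bash
python3 -m handwheel '[[-1,[0,0,10],[0,0,0]],[-1,[0,0,30],[0,0,-5]],[-1,[10,-20,48],[0,0,-14]],[-1,[20,-50,50],[0,0,-22]],[-1,[35,-75,50],[0,0,-27]],[-1,[75,-81,50],[0,0,-27]],[-1,[120,-81,50],[0,0,-27]],[-1,[155,-81,50],[0,0,-27]],[-1,[171,-81,50],[0,0,-27]],[-1,[171,-81,50],[0,0,-27]]]' 70
python3 - <<'E'
from h import *
s=ctrl.state(); M=R.from_quat(s["tool_rot"]).as_matrix(); print(s["position"],s["width"],s["force"],M.round(3).tolist())
snap("side","s9",(190,160,350,290),4.5); snap("top","t9",(180,170,380,310),4)
E
```

```text
time_s: 18.65
position: [0.6126, -0.2001, 0.1353]
tool_rot: [-0.503, -0.5, 0.504, -0.494]
force: [-0.7, -0.3, -0.8]
width: 0.0609
[ 0.61255689 -0.20011488  0.1353101 ] 0.06085586832180608 [-0.70991181 -0.25253757 -0.83582024] [[-0.006, 1.0, -0.014], [0.006, -0.013, -1.0], [-1.0, -0.006, -0.006]]
```

View pics/s9.png

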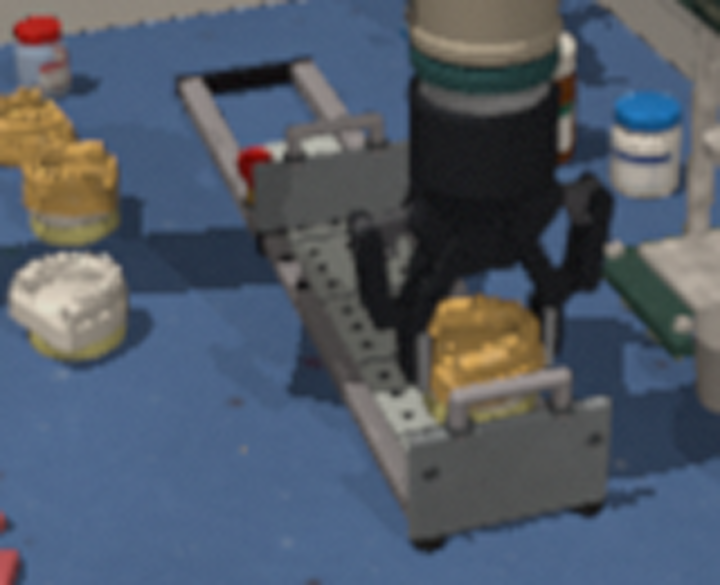

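View pics/t9.png

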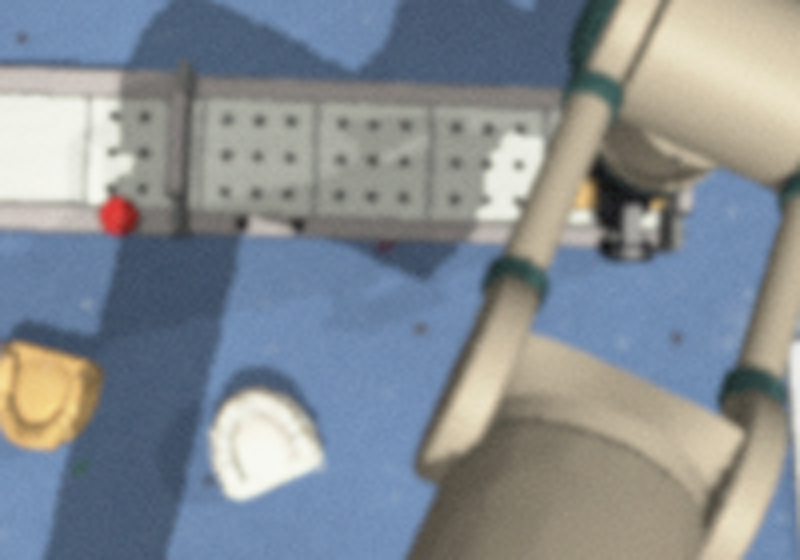

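```bash
python3 -m handwheel '[[-1,[0,0,-20],[0,0,0]],[-1,[0,0,-31],[0,0,0]],[-1,[0,0,-36],[0,0,0]],[-1,[0,0,-37.5],[0,0,0]],[-1,[0,0,-37.5],[0,0,0]]]'
```

```text
time_s: 19.38
position: [0.611, -0.2001, 0.0981]
tool_rot: [-0.503, -0.5, 0.504, -0.493]
force: [0.1, -0.9, -2.3]
width: 0.0611
```

```bash
python3 -m handwheel '[[-1,[1,0,-1],[0,0,0]],[-1,[1,0,-1.5],[0,0,0]],[-1,[1,0,-1.5],[0,0,0]]]'
```

```text
time_s: 19.75
position: [0.6124, -0.2002, 0.0976]
tool_rot: [-0.503, -0.499, 0.504, -0.493]
force: [-2.5, 0.1, 6.2]
width: 0.0614
```

```bash
python3 -m handwheel '[[0.9,[0,0,0],[0,0,0]],[0.9,[0,0,0],[0,0,0]],[0.9,[0,0,0],[0,0,0]],[1,[0,0,15],[0,0,0]],[1,[0,0,50],[0,0,0]],[1,[-20,20,80],[0,0,0]],[1,[-80,50,90],[0,0,0]],[1,[-140,80,90],[0,0,0]],[1,[-200,100,90],[0,0,0]],[1,[-220,150,90],[0,0,0]]]'
python3 - <<'E'
from h import *
s=ctrl.state();print(s["position"],s["width"])
p,d=snap("top","t10",(100,170,380,310),2.8); snap("side","s10",(190,160,350,290),4.5)
for o in casts(d): print(*o)
E
```

```text
time_s: 21.0
position: [0.39, -0.0502, 0.1885]
tool_rot: [-0.504, -0.498, 0.505, -0.493]
force: [0.7, 0.0, 0.6]
width: 0.0849
[ 0.39004488 -0.05020239  0.18846686] 0.0849441410867464
[106. 260.] [ 96 253  20  16] 0.0595 [0.4748 0.3838] [0.0389 0.0515] 1.3
[190. 268.] [178 255  28  27] 0.0537 [0.4573 0.1598] [0.0704 0.0651] 77.2
[143. 272.] [130 260  27  27] 0.0396 [0.4428 0.2861] [0.0657 0.0702] 11.5
[245. 280.] [233 267  28  28] 0.0468 [0.4336 0.0199] [0.0621 0.0668] 27.3
```

View pics/t10.png

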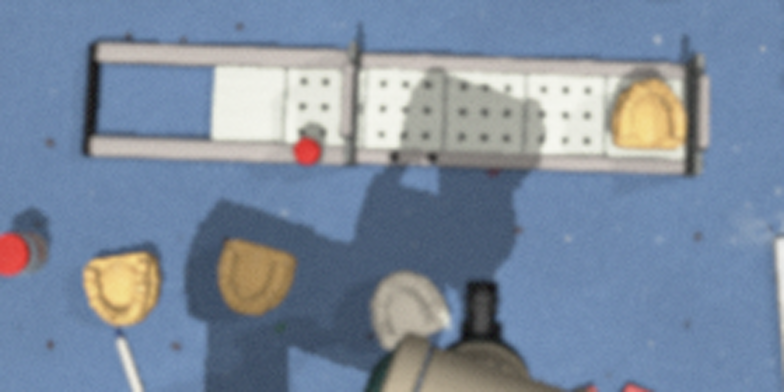

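View pics/s10.png

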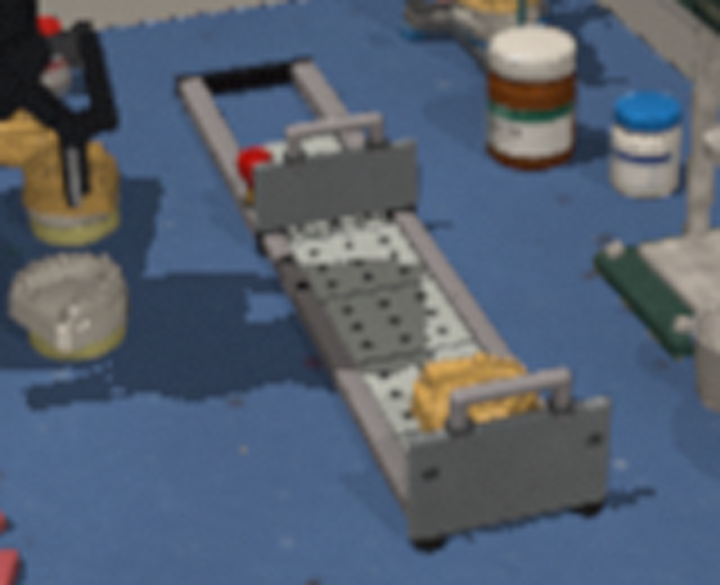

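```bash
python3 -m handwheel '[[1,[20,30,0],[0,0,9]],[1,[40,60,-10],[0,0,18]],[1,[43.6,70,-30],[0,0,27]],[1,[43.6,70,-45],[0,0,27.5]],[1,[43.6,70,-80],[0,0,27.5]],[1,[43.6,70,-105],[0,0,27.5]],[1,[43.6,70,-113.5],[0,0,27.5]],[1,[43.6,70,-113.5],[0,0,27.5]],[1,[43.6,70,-113.5],[0,0,27.5]]]' 60;python3 -m handwheel '[[-1,[0,0,0],[0,0,0]],[-1,[0,0,0],[0,0,0]],[-1,[0,0,0],[0,0,0]],[-1,[0,0,0],[0,0,0]],[-1,[0,0,0],[0,0,0]]]'
python3 - <<'E'
from h import *
s=ctrl.state(); M=R.from_quat(s["tool_rot"]).as_matrix(); print(s["position"],s["width"],s["force"],M.round(3)[:,1])
E
```

```text
time_s: 22.22
position: [0.4317, 0.0235, 0.0754]
tool_rot: [0.369, 0.606, -0.372, 0.599]
force: [-0.2, 0.2, 0.1]
width: 0.0851
time_s: 22.85
position: [0.4323, 0.0234, 0.077]
tool_rot: [0.369, 0.605, -0.371, 0.599]
force: [-2.1, -0.7, 11.8]
width: 0.0626
[0.43231339 0.02335252 0.07704122] 0.06261709385824736 [-2.0853274  -0.65454885 11.79495318] [ 0.892  0.451 -0.007]
```

```bash
cat >> h.py <<'E'
def incar(p,d):
    "casts standing in carrier: contours by depth above .03, between plates"
    C=cloud("top",d); z=C[...,2]; m=((z>.028)&(z<.075)&(d>0)&(C[...,0]>.57)&(C[...,0]<.66)&(C[...,1]>-.238)&(C[...,1]<.062)).astype(np.uint8)
    n,l,st,ce=cv2.connectedComponentsWithStats(m)
    for i in range(1,n):
        if st[i,4]>150:
            zt=np.percentile(C[l==i][:,2],95); cs=cv2.findContours((l==i).astype(np.uint8),0,2)[0][0]
            w=onz("top",cs[:,0],zt-.02)[:,:2]; print("in carrier",st[i],"ztop",zt.round(4),"x",w[:,0].min().round(4),w[:,0].max().round(4),"y",w[:,1].min().round(4),w[:,1].max().round(4),"mid",((w.min(0)+w.max(0))/2).round(4))
E
python3 - <<'E'
from h import *
incar(np.load("pics/t10_top.npy"),np.load("pics/t10_topd.npy"))
E
python3 -m handwheel '[[-1,[0,0,10],[0,0,0]],[-1,[0,0,30],[0,0,-5]],[-1,[10,-30,48],[0,0,-14]],[-1,[20,-80,50],[0,0,-22]],[-1,[35,-130,50],[0,0,-28]],[-1,[75,-146,50],[0,0,-28]],[-1,[120,-146,50],[0,0,-28]],[-1,[160,-146,50],[0,0,-28]],[-1,[182,-146,50],[0,0,-28]],[-1,[182,-146,50],[0,0,-28]]]' 70
python3 - <<'E'
from h import *
s=ctrl.state(); M=R.from_quat(s["tool_rot"]).as_matrix(); print(s["position"],s["width"],s["force"],M.round(3).tolist())
snap("side","s11",(190,160,350,290),4.5); snap("top","t11",(180,170,380,310),4)
E
```

```text
in carrier [318 199  27  25 566] ztop 0.0652 x 0.5803 0.6428 y -0.2341 -0.1667 mid [ 0.6116 -0.2004]
time_s: 24.1
position: [0.6156, -0.1227, 0.1271]
tool_rot: [-0.505, -0.498, 0.505, -0.492]
force: [-1.4, -0.3, -2.4]
width: 0.0622
[ 0.61561387 -0.12269503  0.12707849] 0.062247993020813415 [-1.35156378 -0.29293802 -2.35623385] [[-0.005, 1.0, -0.02], [0.005, -0.02, -1.0], [-1.0, -0.006, -0.005]]
```

View pics/s11.png

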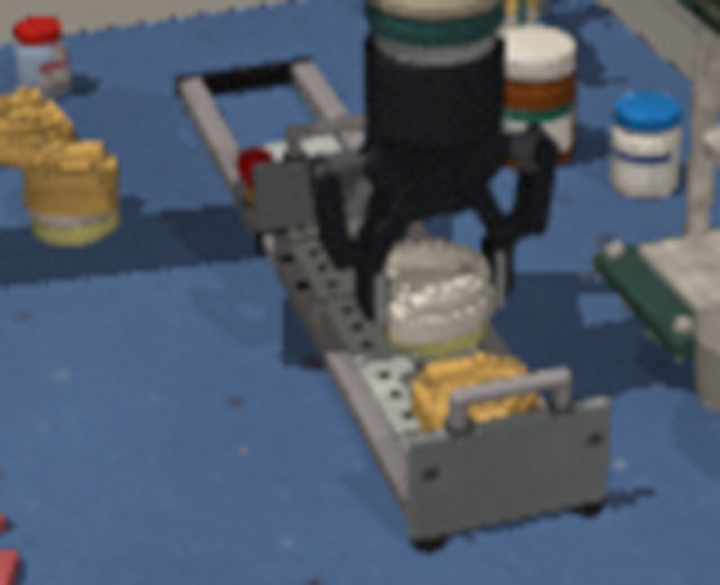

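View pics/t11.png

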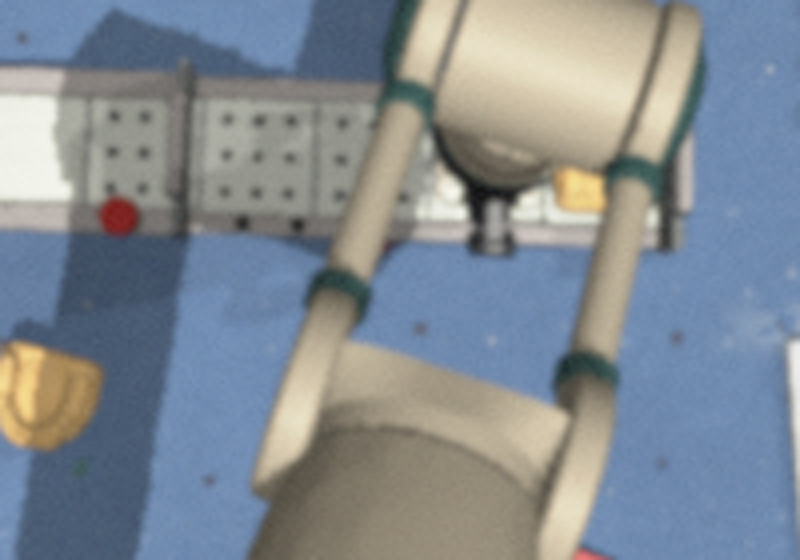

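```bash
python3 -m handwheel '[[-1,[-1,0,-20],[0,0,0]],[-1,[-1,0,-31],[0,0,0]],[-1,[-1,0,-36],[0,0,0]],[-1,[-1,0,-38.5],[0,0,0]],[-1,[-1,0,-38.5],[0,0,0]],[-1,[-1,0,-38.5],[0,0,0]]]'
```

```text
time_s: 24.95
position: [0.6119, -0.1224, 0.0893]
tool_rot: [-0.504, -0.499, 0.506, -0.491]
force: [-3.3, 0.8, 5.1]
width: 0.0625
```

```bash
python3 -m handwheel '[[0.9,[0,0,0],[0,0,0]],[0.9,[0,0,0],[0,0,0]],[0.9,[0,0,0],[0,0,0]],[1,[0,0,15],[0,0,0]],[1,[0,0,50],[0,0,0]],[1,[-20,20,80],[0,0,0]],[1,[-70,50,100],[0,0,0]],[1,[-130,90,100],[0,0,0]],[1,[-190,120,100],[0,0,0]],[1,[-240,130,100],[0,0,0]]]'; python3 -m handwheel '[[1,[0,0,0],[0,0,0]],[1,[0,0,0],[0,0,0]]]'
python3 - <<'E'
from h import *
s=ctrl.state();print(s["position"],s["width"])
p,d=snap("top","t12",(100,170,380,310),2.8); snap("side","s12",(190,160,350,290),4.5)
for o in casts(d): print(*o)
incar(p,d)
E
```

```text
time_s: 26.2
position: [0.3727, 0.008, 0.1903]
tool_rot: [-0.505, -0.498, 0.505, -0.492]
force: [-1.0, 1.0, 0.7]
width: 0.0855
time_s: 26.45
position: [0.3738, 0.0079, 0.1915]
tool_rot: [0.505, 0.497, -0.504, 0.493]
force: [0.1, -0.1, -0.3]
width: 0.0854
[0.37375752 0.00792294 0.19150853] 0.08542047798357845
[106. 260.] [ 96 253  21  16] 0.0597 [0.4748 0.3825] [0.0389 0.0541] 1.3
[190. 268.] [178 255  28  27] 0.054 [0.4573 0.1598] [0.0704 0.0651] 77.2
[143. 272.] [130 260  27  27] 0.039 [0.4428 0.2861] [0.0657 0.0702] 11.5
in carrier [288 199  26  26 552] ztop 0.0586 x 0.5776 0.6425 y -0.1546 -0.0896 mid [ 0.61   -0.1221]
in carrier [318 199  27  25 565] ztop 0.0651 x 0.5803 0.6429 y -0.2341 -0.1667 mid [ 0.6116 -0.2004]
```

View pics/t12.png

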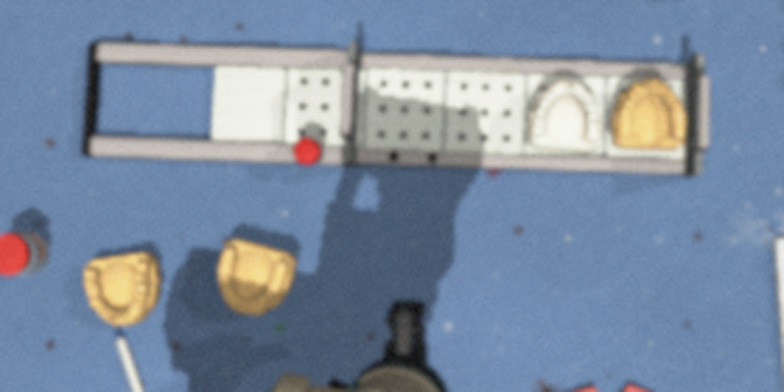

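View pics/s12.png

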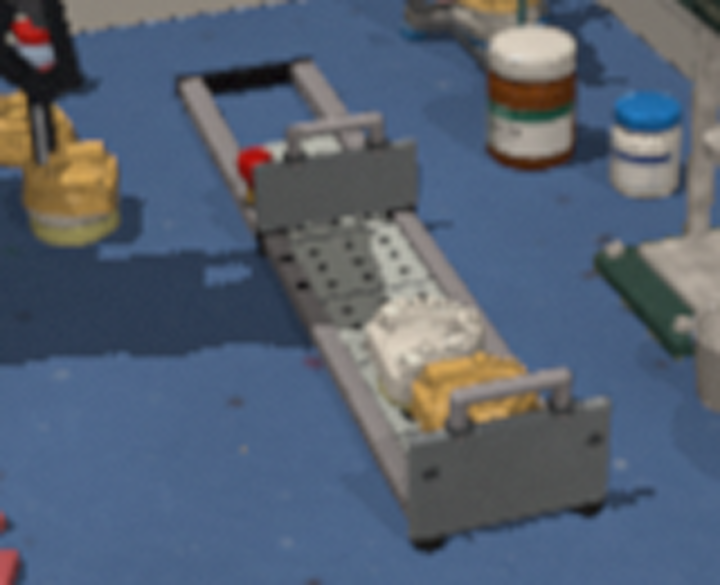

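Run:
```python
from h import *
p=np.load("pics/t12_top.npy"); d=np.load("pics/t12_topd.npy"); C=cloud("top",d)
for v in range(282,304,2):
    print(v,[(u,int(1000*C[v,u,2]),int(p[v,u].mean())) for u in range(138,152,2)], C[v,144,:2].round(3))
cv2.imwrite("pics/c12.png",cv2.resize(p[245:345,100:200,::-1],None,fx=6,fy=6,interpolation=cv2.INTER_CUBIC))
s=np.load("pics/s12_side.npy"); cv2.imwrite("pics/cs12.png",cv2.resize(s[165:235,140:240,::-1],None,fx=7,fy=7,interpolation=cv2.INTER_CUBIC))
```

```text
282 [(138, 34, 174), (140, 34, 155), (142, 32, 155), (144, 37, 168), (146, 36, 188), (148, 32, 187), (150, 23, 144)] [0.422 0.279]
284 [(138, 31, 162), (140, 35, 161), (142, 40, 183), (144, 40, 182), (146, 35, 182), (148, 23, 157), (150, 14, 138)] [0.417 0.278]
286 [(138, 4, 135), (140, 0, 146), (142, 0, 138), (144, 0, 157), (146, 0, 146), (148, 0, 141), (150, 0, 139)] [0.409 0.29 ]
288 [(138, -3, 142), (140, 2, 126), (142, 8, 100), (144, 0, 124), (146, -1, 140), (148, 0, 138), (150, 0, 142)] [0.403 0.29 ]
290 [(138, -2, 144), (140, 0, 138), (142, 6, 143), (144, 10, 130), (146, 2, 138), (148, -2, 139), (150, 0, 140)] [0.399 0.287]
292 [(138, -3, 140), (140, 0, 147), (142, 10, 200), (144, 5, 188), (146, -2, 135), (148, -1, 140), (150, 0, 139)] [0.393 0.288]
294 [(138, 2, 141), (140, 3, 145), (142, -1, 187), (144, 7, 216), (146, -1, 142), (148, 0, 141), (150, 0, 144)] [0.388 0.287]
296 [(138, 4, 140), (140, 2, 146), (142, 2, 166), (144, 9, 223), (146, 3, 170), (148, 2, 139), (150, 1, 144)] [0.383 0.286]
298 [(138, 0, 142), (140, 0, 142), (142, 2, 150), (144, 10, 212), (146, 6, 203), (148, 1, 142), (150, 1, 144)] [0.378 0.286]
300 [(138, 1, 142), (140, 0, 141), (142, 0, 140), (144, 1, 192), (146, 10, 219), (148, 2, 146), (150, 0, 146)] [0.372 0.288]
302 [(138, 1, 144), (140, 0, 141), (142, 0, 139), (144, -1, 161), (146, 8, 225), (148, 3, 173), (150, 0, 142)] [0.366 0.289]
```

View pics/c12.png

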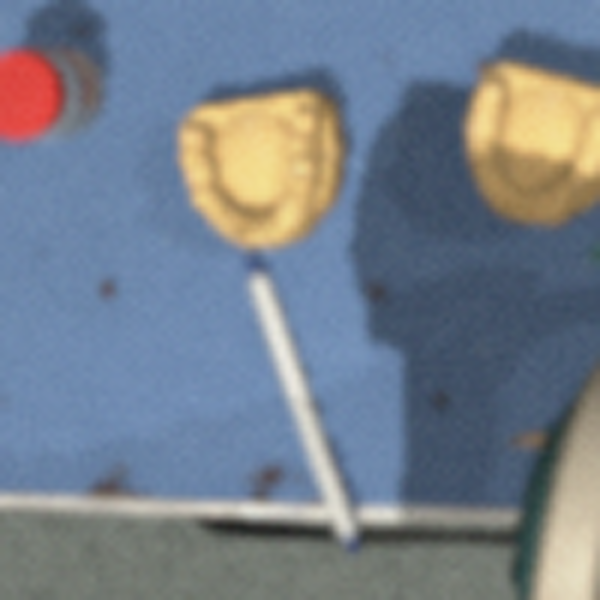

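View pics/cs12.png

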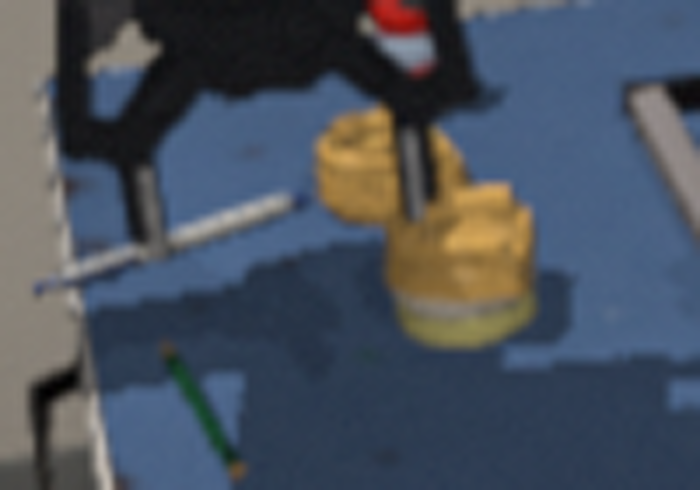

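```bash
python3 -m handwheel '[[1,[10,55,0],[0,0,4]],[1,[25,110,-10],[0,0,8]],[1,[40,170,-20],[0,0,12]],[1,[55,230,-35],[0,0,12]],[1,[66,270,-41],[0,0,12]],[1,[69,280,-41],[0,0,12]],[1,[69,280,-41],[0,0,12]],[1,[69,280,-41],[0,0,12]]]' 60
python3 - <<'E'
from h import *
s=ctrl.state(); M=R.from_quat(s["tool_rot"]).as_matrix(); print(s["position"],s["width"],M.round(3)[:,1],s["q"])
p,d=snap("top","t13",(100,170,380,310),2.8)
E
```

```text
time_s: 27.55
position: [0.4437, 0.2863, 0.1502]
tool_rot: [0.45, 0.547, -0.451, 0.543]
force: [-0.5, -0.6, 0.0]
width: 0.0857
[0.44369237 0.28629855 0.15015698] 0.08568880559528508 [ 0.982  0.188 -0.004] [0.43825109 0.341723   1.83040464 0.00646133 0.97230672 0.24559882]
```

View pics/t13.png

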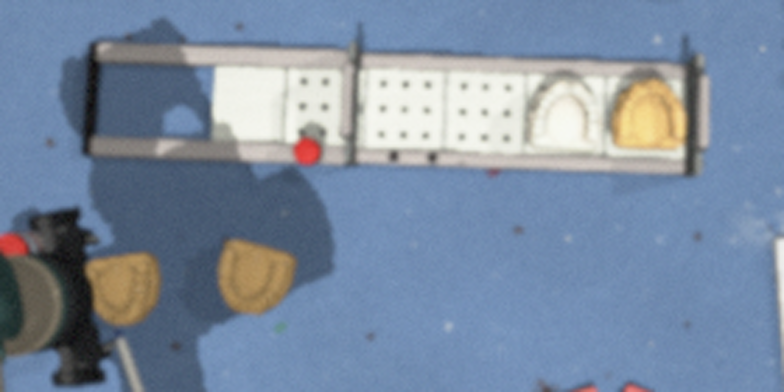

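```bash
python3 -m handwheel '[[1,[-1,1.5,-30],[0,0,0]],[1,[-1,1.5,-55],[0,0,0]],[1,[-1,1.5,-66],[0,0,0]],[1,[-1,1.5,-70],[0,0,0]],[1,[-1,1.5,-70],[0,0,0]]]' 60; python3 -m handwheel '[[-1,[0,0,0],[0,0,0]],[-1,[0,0,0],[0,0,0]],[-1,[0,0,0],[0,0,0]],[-1,[0,0,0],[0,0,0]],[-1,[0,0,0],[0,0,0]]]'
python3 - <<'E'
from h import *
s=ctrl.state(); M=R.from_quat(s["tool_rot"]).as_matrix(); print(s["position"],s["width"],M.round(3)[:,1],s["force"])
p=snap("side","s13",(130,120,250,220),6)
E
```

```text
time_s: 28.22
position: [0.443, 0.2876, 0.0808]
tool_rot: [0.451, 0.547, -0.45, 0.543]
force: [-0.3, -0.8, 0.3]
width: 0.0852
time_s: 28.85
position: [0.4437, 0.2879, 0.0825]
tool_rot: [0.452, 0.546, -0.45, 0.543]
force: [-1.9, -1.5, 7.4]
width: 0.0617
[0.44365143 0.28785612 0.08247609] 0.06165022343462204 [ 0.982  0.187 -0.001] [-1.88464543 -1.54751142  7.42271041]
```

View pics/s13.png

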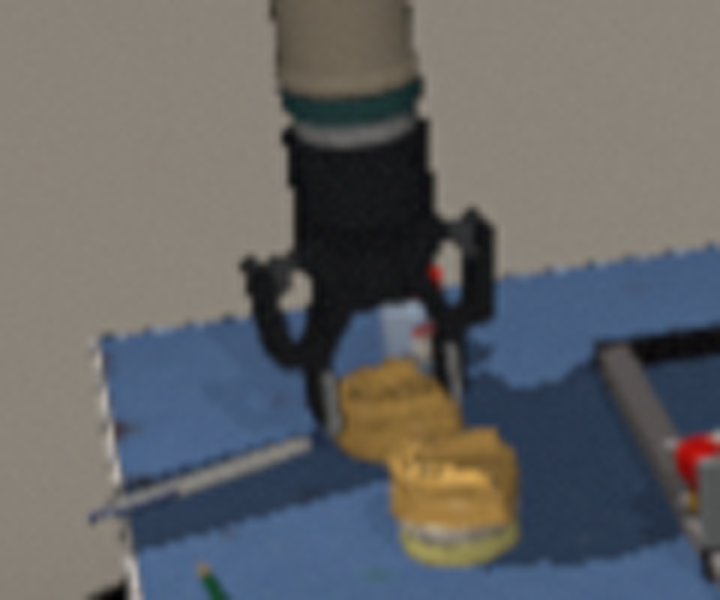

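```bash
python3 -m handwheel '[[-1,[0,0,5],[0,0,0]],[-1,[8,0,15],[0,0,0]],[-1,[25,0,25],[0,0,-4]],[-1,[50,-5,30],[0,0,-8]],[-1,[65,-20,45],[0,0,-12]],[-1,[70,-35,50],[0,0,-12]],[-1,[70,-40,50],[0,0,-12]]]' 80
python3 - <<'E'
from h import *
s=ctrl.state(); M=R.from_quat(s["tool_rot"]).as_matrix(); print(s["position"],s["width"],M.round(3)[:,1],s["force"])
p=snap("side","s14",(130,120,250,220),6)
E
```

```text
time_s: 29.78
position: [0.5137, 0.2469, 0.1326]
tool_rot: [0.506, 0.496, -0.504, 0.493]
force: [0.4, 0.1, -2.5]
width: 0.0607
[0.51370588 0.246881   0.13264531] 0.06066883900144353 [ 1.    -0.021 -0.001] [ 0.36013286  0.10026284 -2.45960129]
```

View pics/s14.png

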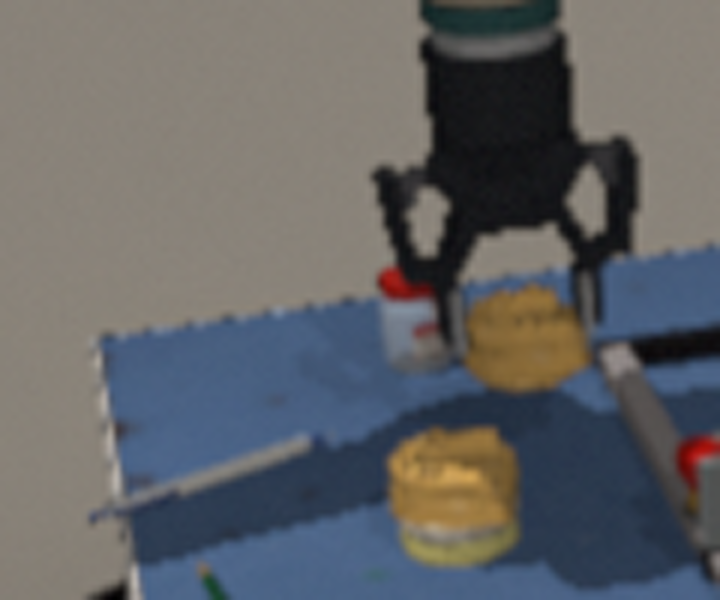

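```bash
python3 -m handwheel '[[-1,[0,0,20],[0,0,0]],[-1,[0,-50,22],[0,0,0]],[-1,[0,-105,22],[0,0,0]],[-1,[0,-160,22],[0,0,0]],[-1,[0,-215,22],[0,0,0]],[-1,[0,-265,22],[0,0,0]],[-1,[20,-294,20],[0,0,0]],[-1,[65,-294,10],[0,0,0]],[-1,[100,-294,0],[0,0,0]],[-1,[102,-294,0],[0,0,0]]]' 80
python3 - <<'E'
from h import *
s=ctrl.state(); M=R.from_quat(s["tool_rot"]).as_matrix(); print(s["position"],s["width"],M.round(3)[:,1],s["force"])
snap("side","s15",(190,140,350,270),4.5); snap("top","t15",(180,170,380,310),4)
E
```

```text
time_s: 31.08
position: [0.6162, -0.047, 0.1306]
tool_rot: [0.506, 0.497, -0.505, 0.493]
force: [-0.5, 0.2, -1.6]
width: 0.0605
[ 0.61620599 -0.0470372   0.13057385] 0.06053204461447498 [ 1.    -0.021 -0.003] [-0.45755444  0.19073862 -1.55209456]
```

View pics/s15.png

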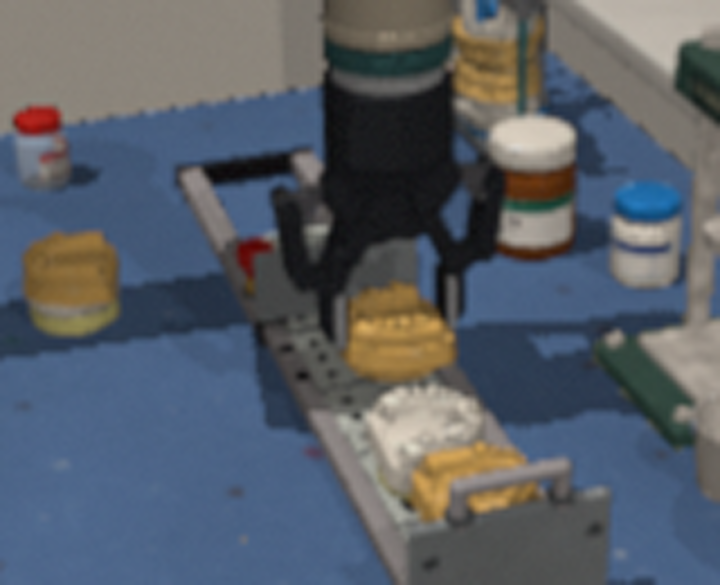

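View pics/t15.png

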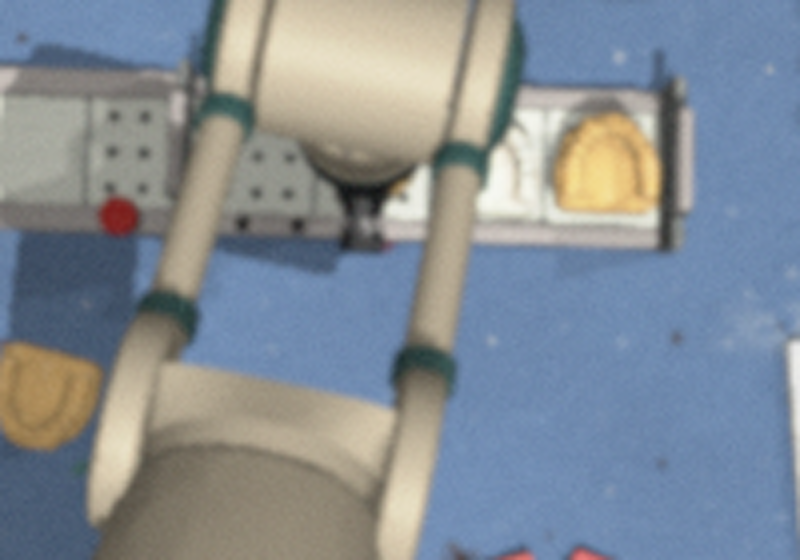

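```bash
python3 -m handwheel '[[-1,[-0.5,0,-20],[0,0,0]],[-1,[-0.5,0,-30],[0,0,0]],[-1,[-0.5,0,-35],[0,0,0]],[-1,[-0.5,0,-36.5],[0,0,0]],[-1,[-0.5,0,-36.5],[0,0,0]],[-1,[-0.5,0,-36.5],[0,0,0]]]'
```

```text
time_s: 31.92
position: [0.6137, -0.0468, 0.0952]
tool_rot: [0.505, 0.497, -0.505, 0.493]
force: [0.1, 0.3, -2.6]
width: 0.0605
```

```bash
python3 -m handwheel '[[-1,[1.5,0,-1],[0,0,0]],[-1,[1.5,0,-2],[0,0,0]],[-1,[1.5,0,-2],[0,0,0]],[-1,[1.5,0,-2],[0,0,0]]]'
```

```text
time_s: 32.42
position: [0.6146, -0.0468, 0.0948]
tool_rot: [-0.505, -0.497, 0.505, -0.492]
force: [-4.4, -0.6, 9.0]
width: 0.061
```

```bash
python3 -m handwheel '[[0.9,[0,0,0],[0,0,0]],[0.9,[0,0,0],[0,0,0]],[0.9,[0,0,0],[0,0,0]],[1,[0,0,15],[0,0,0]],[1,[0,0,50],[0,0,0]],[1,[-30,10,80],[0,0,0]],[1,[-80,30,100],[0,0,0]],[1,[-140,60,100],[0,0,0]],[1,[-200,80,100],[0,0,0]],[1,[-240,90,100],[0,0,0]]]'; python3 -m handwheel '[[1,[0,0,0],[0,0,0]],[1,[0,0,0],[0,0,0]]]'
python3 - <<'E'
from h import *
s=ctrl.state();print(s["position"],s["width"])
p,d=snap("top","t16",(100,170,380,310),2.8); snap("side","s16",(190,140,350,270),4.5)
for o in casts(d): print(*o)
incar(p,d)
E
```

```text
time_s: 33.67
position: [0.372, 0.044, 0.1955]
tool_rot: [0.505, 0.497, -0.505, 0.493]
force: [1.4, 0.5, 0.6]
width: 0.0858
time_s: 33.92
position: [0.3732, 0.0439, 0.1966]
tool_rot: [0.506, 0.497, -0.504, 0.494]
force: [1.0, -0.4, -0.1]
width: 0.0855
[0.37315465 0.04391342 0.19664728] 0.08546353240727896
[106. 260.] [ 96 253  21  16] 0.0596 [0.4748 0.3826] [0.0389 0.054 ] 1.3
[190. 268.] [178 255  28  27] 0.0534 [0.4573 0.1598] [0.0704 0.0651] 77.2
in carrier [259 197  26  26 530] ztop 0.0513 x 0.582 0.6472 y -0.0794 -0.014 mid [ 0.6146 -0.0467]
in carrier [288 199  26  26 553] ztop 0.058 x 0.5776 0.6425 y -0.1546 -0.0896 mid [ 0.6101 -0.1221]
in carrier [318 199  27  25 569] ztop 0.0655 x 0.5803 0.6428 y -0.234 -0.1667 mid [ 0.6115 -0.2004]
```

View pics/t16.png

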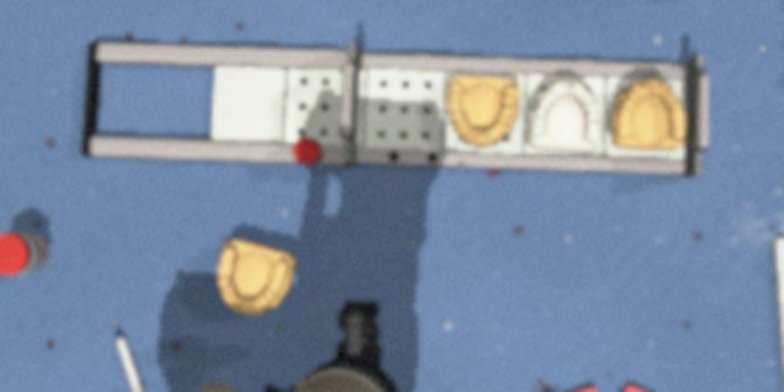

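View pics/s16.png

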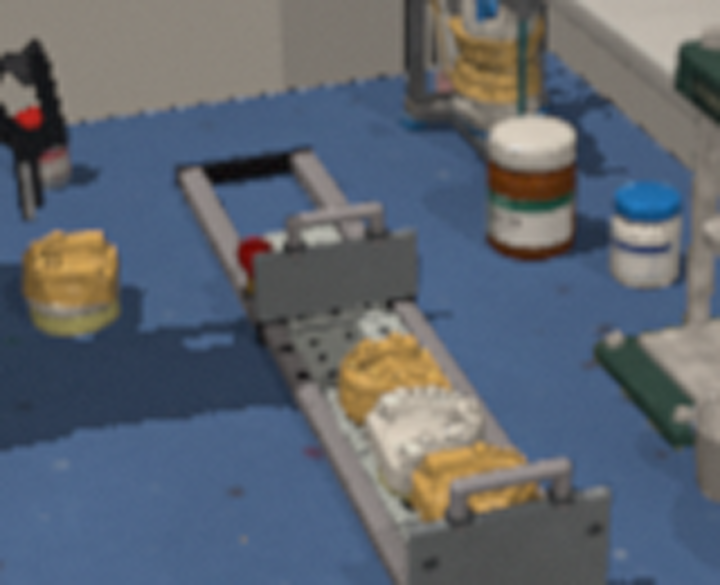

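```bash
python3 -m handwheel '[[1,[20,40,-10],[0,0,-5]],[1,[50,80,-25],[0,0,-10]],[1,[80,112,-40],[0,0,-12.5]],[1,[84,117,-46],[0,0,-12.5]],[1,[84,117,-50],[0,0,-12.5]],[1,[84,117,-80],[0,0,-12.5]],[1,[84,117,-102],[0,0,-12.5]],[1,[84,117,-110.5],[0,0,-12.5]],[1,[84,117,-110.5],[0,0,-12.5]],[1,[84,117,-110.5],[0,0,-12.5]]]' 60; python3 -m handwheel '[[-1,[0,0,0],[0,0,0]],[-1,[0,0,0],[0,0,0]],[-1,[0,0,0],[0,0,0]],[-1,[0,0,0],[0,0,0]],[-1,[0,0,0],[0,0,0]]]'
python3 - <<'E'
from h import *
s=ctrl.state(); M=R.from_quat(s["tool_rot"]).as_matrix(); print(s["position"],s["width"],M.round(3)[:,1],s["force"])
E
```

```text
time_s: 35.28
position: [0.4584, 0.1605, 0.0866]
tool_rot: [0.557, 0.438, -0.554, 0.436]
force: [-0.7, 0.3, -0.2]
width: 0.0854
time_s: 35.9
position: [0.4587, 0.1605, 0.0881]
tool_rot: [0.558, 0.438, -0.554, 0.436]
force: [-2.1, -1.0, 9.1]
width: 0.0613
[0.45869617 0.1605187  0.08806101] 0.061258636203482264 [ 0.972 -0.236  0.001] [-2.07627971 -0.96523906  9.08104441]
```

```bash
python3 -m handwheel '[[-1,[0,0,10],[0,0,0]],[-1,[0,-10,30],[0,0,5]],[-1,[0,-45,50],[0,0,12.5]],[-1,[10,-90,50],[0,0,12.5]],[-1,[20,-125,50],[0,0,12.5]],[-1,[30,-133.5,50],[0,0,12.5]],[-1,[30,-133.5,50],[0,0,12.5]],[-1,[30,-133.5,50],[0,0,12.5]]]' 80
python3 - <<'E'
from h import *
s=ctrl.state(); M=R.from_quat(s["tool_rot"]).as_matrix(); print(s["position"],s["width"],M.round(3)[:,1],s["force"])
snap("side","s17",(190,140,350,270),4.5)
E
```

```text
time_s: 36.9
position: [0.488, 0.028, 0.1379]
tool_rot: [0.506, 0.497, -0.503, 0.493]
force: [-0.5, -0.0, -0.8]
width: 0.0608
[0.48804746 0.02801672 0.13788414] 0.06082901522895531 [ 1.    -0.019 -0.   ] [-0.4826282  -0.01095702 -0.76057536]
```

View pics/s17.png

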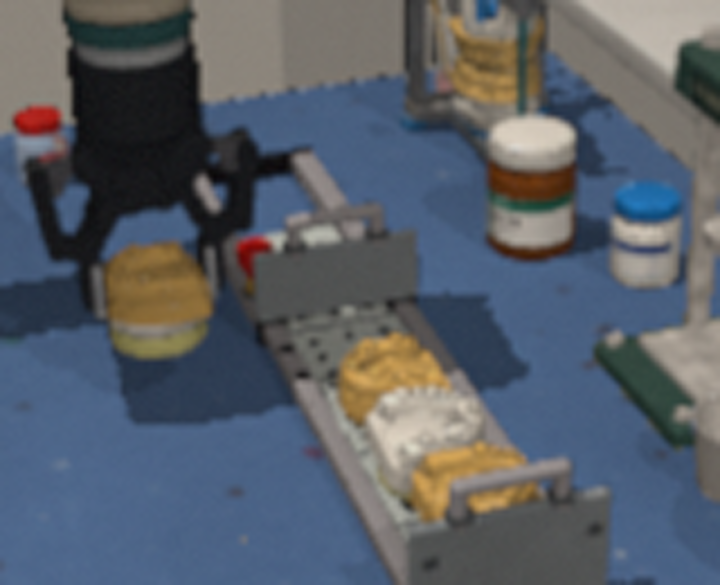

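```bash
python3 -m handwheel '[[-1,[20,-0.5,8],[0,0,0]],[-1,[60,-0.5,10],[0,0,0]],[-1,[100,-0.5,10],[0,0,0]],[-1,[125,-0.5,5],[0,0,0]],[-1,[129,-0.5,0],[0,0,0]],[-1,[129,-0.5,0],[0,0,0]],[-1,[129,-0.5,0],[0,0,0]]]' 80
python3 - <<'E'
from h import *
s=ctrl.state(); M=R.from_quat(s["tool_rot"]).as_matrix(); print(s["position"],s["width"],M.round(3)[:,1],s["force"])
snap("side","s18",(190,140,350,270),4.5);snap("top","t18",(180,170,380,310),4)
E
```

```text
time_s: 37.83
position: [0.6154, 0.028, 0.1377]
tool_rot: [0.506, 0.498, -0.503, 0.493]
force: [-0.9, 0.9, -1.2]
width: 0.061
[0.61540368 0.02802216 0.13774852] 0.060962296402037444 [ 1.    -0.019 -0.002] [-0.94438068  0.93371318 -1.19839855]
```

View pics/s18.png

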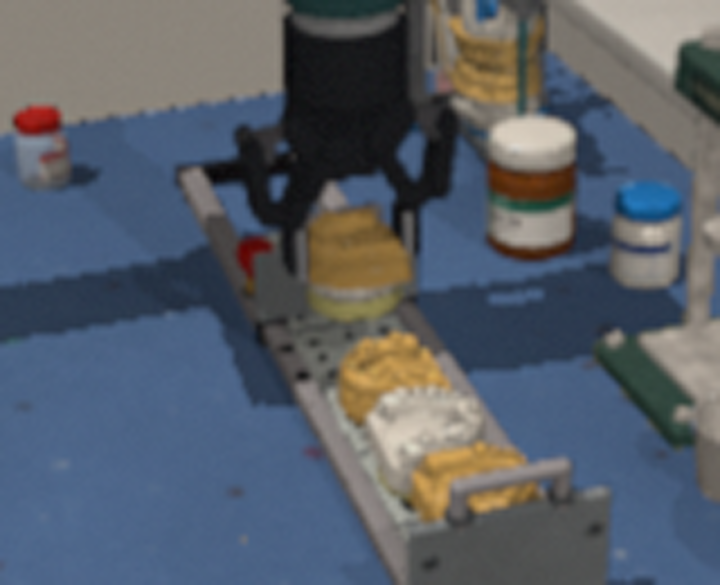

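View pics/t18.png

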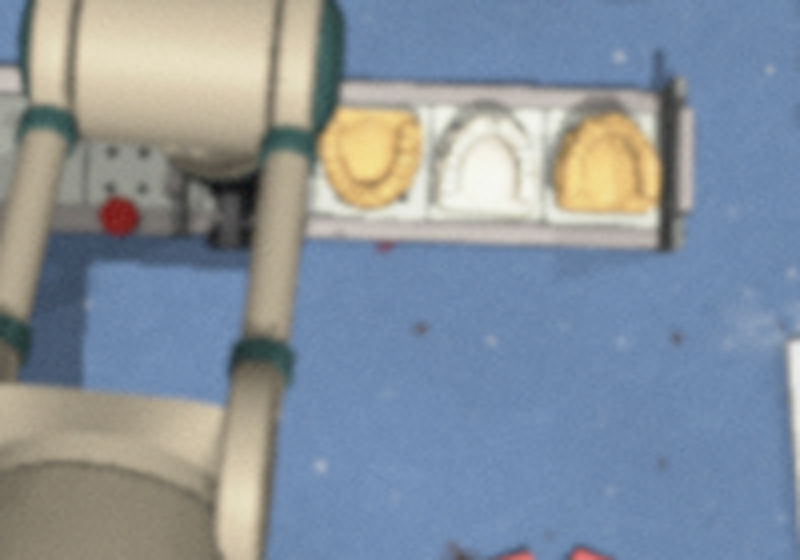

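```bash
python3 -m handwheel '[[-1,[1.5,-0.7,-15],[0,0,0]],[-1,[1.5,-0.7,-25],[0,0,0]],[-1,[1.5,-0.7,-33],[0,0,0]],[-1,[1.5,-0.7,-36.5],[0,0,0]],[-1,[1.5,-0.7,-37.5],[0,0,0]],[-1,[1.5,-0.7,-37.5],[0,0,0]]]'; python3 -m handwheel '[[-1,[1,0,-1],[0,0,0]],[-1,[1,0,-1],[0,0,0]],[-1,[1,0,-1],[0,0,0]]]'
```

```text
time_s: 38.67
position: [0.6177, 0.0271, 0.1008]
tool_rot: [0.506, 0.497, -0.503, 0.494]
force: [-0.2, -0.5, -1.5]
width: 0.0611
time_s: 39.05
position: [0.6187, 0.0271, 0.1003]
tool_rot: [0.506, 0.497, -0.503, 0.494]
force: [-1.1, -0.5, 3.9]
width: 0.0611
```

```bash
python3 -m handwheel '[[0.9,[0,0,0],[0,0,0]],[0.9,[0,0,0],[0,0,0]],[0.9,[0,0,0],[0,0,0]],[1,[0,0,15],[0,0,0]],[1,[0,0,50],[0,0,0]],[1,[-20,0,90],[0,0,0]],[1,[-80,-20,110],[0,0,0]],[1,[-140,-60,110],[0,0,0]],[1,[-200,-100,110],[0,0,0]],[1,[-250,-150,110],[0,0,0]]]'; python3 -m handwheel '[[1,[0,-40,0],[0,0,0]],[1,[0,-80,0],[0,0,0]],[1,[0,-80,0],[0,0,0]]]'
python3 - <<'E'
from h import *
s=ctrl.state();print(s["position"],s["width"],s["force"])
p,d=snap("top","t19",(90,170,370,310),2.8); snap("side","s19",(180,140,340,270),4.5)
for o in casts(d): print(*o)
incar(p,d)
for c,st in redblobs("top",p): print("red",c.round(1),onz("top",c,.058).round(4))
C=cloud("top",d); print(np.median(C[222:226,208:212,2]))
E
```

```text
time_s: 40.3
position: [0.3898, -0.1028, 0.2115]
tool_rot: [0.506, 0.496, -0.502, 0.495]
force: [0.5, -1.5, 0.8]
width: 0.0854
time_s: 40.67
position: [0.3904, -0.1856, 0.2128]
tool_rot: [0.507, 0.494, -0.503, 0.495]
force: [0.3, -0.0, -0.5]
width: 0.0854
[ 0.39039696 -0.18555111  0.21280622] 0.08536776872289213 [ 0.30638139 -0.02018975 -0.52112366]
[106. 260.] [ 96 253  21  16] 0.0602 [0.4748 0.3826] [0.0389 0.054 ] 1.3
in carrier [231 195  25  25 533] ztop 0.0654 x 0.5874 0.6497 y -0.0045 0.0579 mid [0.6186 0.0267]
in carrier [259 197  26  26 533] ztop 0.0509 x 0.582 0.6472 y -0.0794 -0.014 mid [ 0.6146 -0.0467]
in carrier [288 199  26  26 552] ztop 0.0584 x 0.5776 0.6425 y -0.1546 -0.0896 mid [ 0.6101 -0.1221]
in carrier [318 199  27  25 565] ztop 0.0655 x 0.5803 0.6428 y -0.2341 -0.1667 mid [ 0.6115 -0.2004]
red [209.3 223.9] [[0.573  0.1101 0.058 ]]
red [102.7 260.3] [[0.4756 0.3821 0.058 ]]
0.05882036944468072
```

View pics/t19.png

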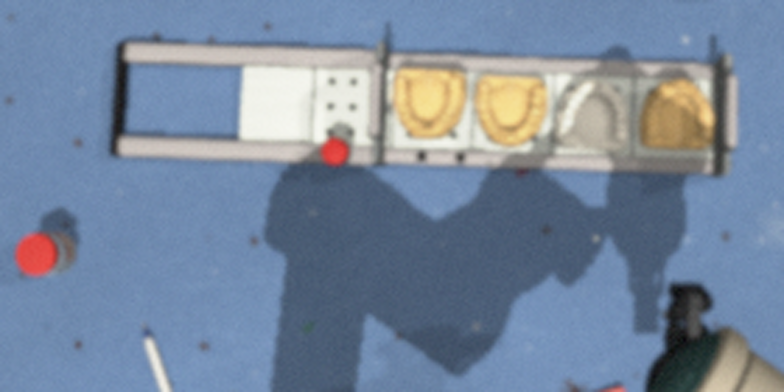

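View pics/s19.png

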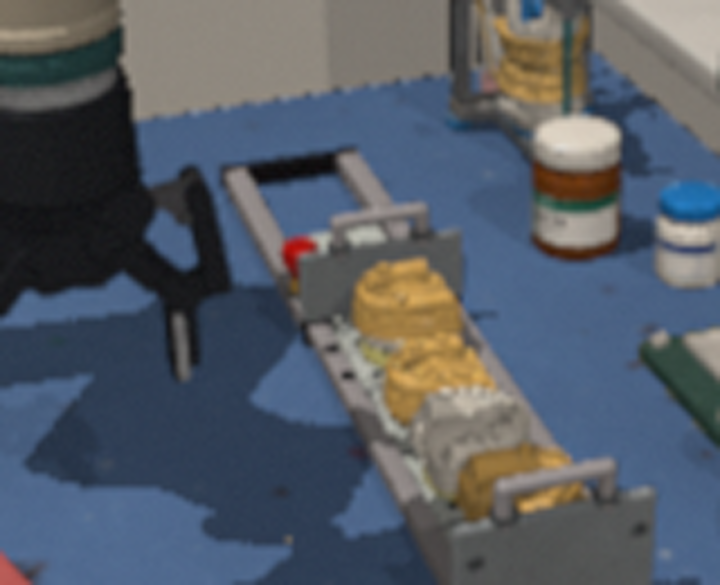

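Run:
```python
from h import *
p,d=vision.camera("top"); incar(p,d)
for c,st in redblobs("top",p): print("red",c.round(1))
print(workorder.finish_job(), ctrl.state()["time_s"])
```

```text
in carrier [231 195  25  25 530] ztop 0.0656 x 0.5874 0.6497 y -0.0045 0.0579 mid [0.6186 0.0267]
in carrier [259 197  26  25 529] ztop 0.0507 x 0.5845 0.6473 y -0.0794 -0.014 mid [ 0.6159 -0.0467]
in carrier [288 199  26  26 552] ztop 0.0581 x 0.5776 0.6425 y -0.1546 -0.0896 mid [ 0.6101 -0.1221]
in carrier [318 199  27  25 568] ztop 0.0657 x 0.5802 0.6428 y -0.234 -0.1667 mid [ 0.6115 -0.2003]
red [209.1 224. ]
red [102.7 260.3]
the job is handed in; nothing more can be done
the job is handed in; nothing more can be done
```

The job is handed in, about 41 s into the 210 s allowed. There were four casts (a, b, c and d), so the carrier is set to four bays.

- **Jar:** I stood the red-lidded jar upright on the free bench to the left of the casts before anything else.
- **Carrier:** I pulled the knob up to its stop and felt the force rise there. I slid the end out by 112 mm and let the pin drop home. The knob moved about 112 mm, and its top reads 58 mm above the bench, the height for a pin fully home.
- **Casts:** The order from the fixed plate outwards is a, b, c, d, one to a bay with a few millimetres between them. Their tops read 66, 58, 51 and 66 mm above the bench, within about 2 mm of standing upright on the 12 mm floor. At hand-in the arm was clear of everything.

**Checks that were off:**
- The camera read the jar about 3 mm away from the robot's own position at the far left. I allowed for that when gripping cast c.
- I gripped cast c high because a pen lay against its front. The pictures show the pen still in place.
- I did not measure the bystanders again at the end, but no move went near them.

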